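Lean the slide box back and set a book-end under it

ROBOT

A 7-joint arm with a two-finger parallel gripper is mounted at the origin on the work surface. World frame = base frame: x ahead of the robot, y to its left, z up, the work surface at z = 0. Lengths are in m, angles in rad, forces in N, time in s.
With the tool pointing down it reaches from about 0.425 to 0.95 m from the base axis. Payload 4.7 kg.
Tool frame: the origin (TCP) lies at the centre of the arm's flange, where the gripper is bolted on; the fingertips stand 173 mm ahead of it and the grasp point (between the pads) lies 155 mm ahead of it (robot.grasp_offset is the distance from the TCP to the grasp point, in m); z points along the fingers, y is the direction in which the jaws open and shut (so a half turn about z gives the same grasp; the last joint's range is limited). The gripper opens to 85 mm and grips with 20 to 120 N. Pads are 22 mm wide; open, the fingers measure 114 mm over their backs; the gripper's body (76 mm by 85 mm) begins 54 mm behind the grasp point. The pads swing forward as they close: fully open they stand 13 mm farther back than shut.
Start: joints at [1.27, 0.469, -0.049, 1.532, 0.024, 1.141, -0.082], TCP at [0.181, -0.65, 0.405] pointing down, gripper open.
Joint ranges: [-2.59, 2.59], [-0.33, 1.99], [-1.39, 1.29], [0.1, 2.45], [-1.04, 4.18], [0.21, 1.99], [-2.66, 2.66]. Speed limits (rad/s): [2.57, 2.57, 3.14, 3.14, 3.14, 3.14, 3.14].

INTERFACE

Orientations are given as [roll, pitch, yaw] about the fixed x, y, z axes, in that order (R = Rz(yaw) Ry(pitch) Rx(roll)).
In Python, from bench import robot, vision gives the robot as it stands. The module is installed in compiled form; this text tells all that it offers.
- The arm moves only by the tool carry_out, never from a script. Its argument "deltas" is a list of rows, each an object of numbers: "tx", "ty", "tz": the shift along the tool's x, y, z in m; "rx", "ry", "rz": the turn, a rotation vector about the tool's x, y, z in degrees. A call has exactly 8 rows; each row is the pose to reach, as a shift and turn from the pose measured when the call began, along the tool's axes at that moment; what a row does not reach only later rows make up. A row lasts 1/12 s, in which the tool goes at most 41.7 mm and 7.16 degrees, less where a joint would pass 70% of its speed; a pose out of reach is approached as far as the arm can. A call with a gripper value outside its range is refused whole. "hand" is the opening, from -1 (shut) to 1 (fully open), set as the call begins (left out, the last holds). The fingers move at their own pace and stop on an object; "squeeze" is the grip in N (left out, the last holds). Time passes only in rows, so rows that repeat a pose let the fingers close, or fill a call up. It gives the time, the measured TCP pose, the force and the opening at its end, in the units of the state.
- robot.state(): the state, without advancing time (a new reading comes with each control period).
- vision.snapshot(name): name is "side" or "top"; returns a dict with "color" (420x560x3 uint8, red, green, blue), "K" (3x3 intrinsics, pixels), "view" (4x4, takes a point from world to camera coordinates). Camera axes: x right, y down, z forward; pixel columns grow to the right and rows downward; lengths in m; the calibration is good to about 2 mm. A picture is of the moment at which its call begins. There is no depth.
- robot.hand_in(): hands the job in, once; it reports no verdict.
Trained networks look in a picture, given as the dict that the camera call returned (one of the last four; its "shot" number tells which), for a name from the list of things; names that differ only in an ending like _2 or _b are one class to them, and where a whole thing is asked for, a point or a joint stands for the part that bears it (a point fixed in the world has none). Each returns a list of dicts, best first, with "p" (0 to 1); they miss things now and then, are a little off and sometimes report something else, mostly with a low value. They report only what shows in the picture. A call takes as long as a camera call. They do not tell look-alikes from the thing itself.
- vision.recognise(picture, thing): "extent" ([centre column, centre row, width, height] in pixels, round what is visible of it).
- vision.masks_of(picture, thing): "pixels" (420x560 bool, what is visible of it) and "extent" ([centre column, centre row, width, height] in pixels, round what is visible of it).
- vision.tip_of(picture, thing): "point" ([row, column] in pixels: a listed point, or the origin of a listed thing).
The state is a dict: "time_s": time; "qpos": joint angles; "dq": joint speeds; "effort": joint torques, N m; "eef_pos": TCP position; "eef_rot": TCP orientation; "wrist_force": force on the tool from outside, world axes, zero at the start; "wrist_torque": the same for the moment, N m; "gripper_width": opening from 0.0 (shut) to 1.0 (fully open).
Only numpy, scipy, OpenCV 4.12 (cv2) and the standard library are available. Lean on these libraries where they do the work, as an engineer would, in place of code of your own. Each camera call takes 0.05 s, during which the arm holds its last target.

TASK

The tall slide box at the open end of the row stands unsupported, with a gap behind it that must stay free for a box that is out on loan. It is full of glass, so do not lift it off the bench or let it fall over: tip it gently back on its rear edge until it leans on the row by itself, let go, and slide the loose book-end's steel foot in under its raised front; then stand the box up straight again so that it rests flat on the foot, about where it stood before, with the book-end's upright close against its front and squarely in line with it. Leave the other things on the bench alone.

Things in the scene. Friction and masses are not known exactly. Their poses are not given: they have to be found in the camera images.
- row: fixed row of three shorter slide boxes closed by a fixed book-end; it cannot move. Origin: on the bench, middle of the foot of its near face, which looks at the tall box. x: level, along the row, away from the tall box; y: level, along the near face; z up. 100 mm wide, 157 mm long. The near face is 112 mm high; the tall box leans on its top edge. Nothing of the row is higher.
- box_center (a point): centre of the tall loose slide box: closed, rigid grey plastic, 56 mm thick (its x axis, from its labelled front to its rear, toward the row), 100 mm wide (y), 185 mm high (z, up as it stands), 0.6 to 1 kg evenly spread. It stands 48 to 60 mm clear of the row's near face. Tipped back beyond 17 degrees it leans by itself; it meets the row's top edge at 23 to 28 degrees.
- box_front (a point): middle of the tall box's bottom front edge (axes as the box); 56 mm from the rear edge
- box_rear (a point): middle of the tall box's bottom rear edge, about which it is tipped (axes as the box)
- bookend_center (a point): centre of the upright of the loose book-end, 55 mm above its underside. The book-end is a rigid L, 0.4 kg, 84 mm wide (y): a grey upright 14 mm thick (x), 110 mm high, and a bare steel foot 4 mm thick, flat on the bench, that sticks out 46 mm beyond the upright's inner face along +x; z up. The inner face is 7 mm from this point along +x. It stands by itself and slides when pushed.
- bookend_tip (a point): middle of the free edge (tip) of the book-end's foot, at its underside: 46 mm along +x from the upright's inner face (axes as the book-end)
Mind the look-alikes: they are no part of the job. What is shaped like the part that bears box_center but pink or yellow is not meant.

How it is judged:
On the way, in this order (a step that is already met when the one before it is completed fails the run):
1. the tall box has been tipped back on its rear edge and leans on the row by itself, let go (angle between box_center's own z axis and vertical between 0.32 and 0.65 rad and height (world z) of box_rear below 0.008 m and contact force between the fingers and box below 0.1 N and angular speed of box below 0.15 rad/s), for 0.2 s.
2. while it leans, the book-end's foot is in under its raised front by at least 20 mm (angle between box_center's own z axis and vertical above 0.3 rad and x of bookend_tip in the frame of box_front above 0.02 m and z of bookend_tip in the frame of box_front below 0.004 m and y of bookend_tip in the frame of box_front between -0.035 and 0.035 m), for 0.2 s.
At the end, for the whole second after the job is handed in: box upright (3 deg), at rest, flat on the 4 mm foot (both bottom edges 2 to 6.5 mm up), rear edge within 25 mm of its start; book-end upright, in line with the box (7 deg, 20 mm sideways), inner face within 8 mm of the box front; nothing else on the bench moved over 30 mm (angle between each of box_center, bookend_center's own z axis and vertical below 0.05 rad and height (world z) of box_front between 0.002 and 0.0065 m and height (world z) of box_rear between 0.002 and 0.0065 m and x of bookend_tip in the frame of box_front between 0.038 and 0.05 m and y of bookend_tip in the frame of box_front between -0.02 and 0.02 m and angle between the x axis of box_center and the x axis of bookend_center, either way round below 0.12 rad and distance of box_rear from where it was at the start of the episode below 0.025 m and linear speed of each of box, bookend below 0.02 m/s); the robot touches nothing.
It fails at once if the tall box is lifted clear of the bench (both bottom edges more than 20 mm up) (height (world z) of each of box_front, box_rear above 0.02 m).
It fails at once if the tall box falls over (tilted more than 46 degrees) (angle between box_center's own z axis and vertical above 0.8 rad).
It fails at once if the tall box is let fall or swung hard (turns faster than 2.2 rad/s) (angular speed of box above 2.2 rad/s).
It fails at once if another thing on the bench is pushed more than 30 mm (distance of any of flask, jar, cap, pipette, calculator, tip_rack, note_pad from where it was at the start of the episode above 0.03 m).
It also fails if it takes over 58 s, if anything falls off the work surface, if the arm or the gripper's body presses on something with over 40 N, if the wrist force passes 120 N, or if a joint passes its speed limit or range.

## Working session

There is one attempt and no reset: what is moved stays moved. The work goes in short steps, Python scripts to look and compute and a tool call to move; the robot and the scene stay as the last step left them, time stands still between calls to the robot, and variables do not carry over. Pictures are saved under pics/ and viewed, and the job is handed in when it is done.

Besides the shell and the picture viewer there is one more tool, called after "Emit:" as name([rows], argument=value, ...), one row to a line, values as JSON. carry_out: Moves the arm, as the interface text tells. Its arguments: {"type":"object","properties":{"deltas":{"type":"array","items":{"type":"object","properties":{"tx":{"type":"number"},"ty":{"type":"number"},"tz":{"type":"number"},"rx":{"type":"number"},"ry":{"type":"number"},"rz":{"type":"number"}}}},"hand":{"type":"number"},"squeeze":{"type":"number"}},"required":["deltas"]}

```bash
mkdir -p pics; ls; cat > h.py <<'E'
import numpy as np, cv2
from bench import robot, vision
from scipy.spatial.transform import Rotation as R
def proj(s,p):
    p=np.atleast_2d(p); c=p@s["view"][:3,:3].T+s["view"][:3,3]; q=c@np.array(s["K"]).T; return q[:,:2]/q[:,2:]
def ray(s,uv):
    V=np.array(s["view"]);d=np.linalg.inv(s["K"])@np.array([uv[0],uv[1],1.]);d=V[:3,:3].T@d;o=-V[:3,:3].T@V[:3,3];return o,d
def at_z(s,uv,z):
    o,d=ray(s,uv);return o+d*(z-o[2])/d[2]
def save(s,n,sc=1.4):
    im=cv2.resize(s["color"][:,:,::-1],None,fx=sc,fy=sc,interpolation=cv2.INTER_CUBIC);cv2.imwrite("pics/"+n,im)
def tri(ss,uvs):
    A=[];b=[]
    for s,uv in zip(ss,uvs):
        o,d=ray(s,uv);d=d/np.linalg.norm(d);P=np.eye(3)-np.outer(d,d);A.append(P);b.append(P@o)
    return np.linalg.lstsq(np.vstack(A),np.hstack(b),rcond=None)[0]
E
python3 - <<'E'
from h import *
a=vision.snapshot("side");b=vision.snapshot("top")
save(a,"s0.png");save(b,"t0.png")
for s in(a,b):
    print(np.round(s["K"],1).tolist(),np.round(s["view"],3).tolist())
    for t in("box_center","box_front","box_rear","bookend_center","bookend_tip","row"):
        print(t,[(np.round(x["p"],2),np.round(x["point"],1).tolist()) for x in vision.tip_of(s,t)])
st=robot.state();print({k:np.round(v,3).tolist() for k,v in st.items()},robot.grasp_offset)
E
```

```text
pics
[[449.2, 0.0, 282.8], [0.0, 449.2, 208.1], [0.0, 0.0, 1.0]] [[0.837, 0.546, 0.016, -0.421], [0.35, -0.514, -0.783, -0.101], [-0.42, 0.662, -0.621, 1.35], [0.0, 0.0, 0.0, 1.0]]
box_center [(np.float64(0.88), [143.7, 347.5]), (np.float64(0.7), [205.2, 296.1]), (np.float64(0.69), [228.3, 192.5])]
box_front [(np.float64(0.9), [243.1, 288.2]), (np.float64(0.79), [174.1, 343.3]), (np.float64(0.73), [260.5, 201.8])]
box_rear [(np.float64(0.63), [211.8, 252.2])]
bookend_center [(np.float64(0.91), [311.0, 205.8])]
bookend_tip [(np.float64(0.56), [206.2, 293.9])]
row [(np.float64(0.9), [223.4, 318.8]), (np.float64(0.65), [243.2, 289.7])]
[[418.7, 0.0, 275.5], [0.0, 418.7, 211.2], [0.0, 0.0, 1.0]] [[-0.006, -1.0, 0.016, 0.007], [-0.984, 0.003, -0.176, 0.511], [0.176, -0.017, -0.984, 0.976], [0.0, 0.0, 0.0, 1.0]]
box_center [(np.float64(0.96), [269.9, 356.0]), (np.float64(0.95), [197.4, 268.4]), (np.float64(0.75), [213.4, 115.6]), (np.float64(0.7), [264.8, 246.3]), (np.float64(0.18), [218.1, 383.1])]
box_front [(np.float64(0.69), [221.8, 139.9])]
box_rear [(np.float64(0.76), [267.6, 258.1]), (np.float64(0.73), [281.4, 343.7])]
bookend_center [(np.float64(0.84), [201.9, 409.3]), (np.float64(0.27), [215.7, 383.2])]
bookend_tip [(np.float64(0.7), [215.0, 382.5])]
row [(np.float64(0.7), [202.9, 236.7])]
{'time_s': 0.7, 'qpos': [1.27, 0.469, -0.049, 1.533, 0.024, 1.141, -0.082], 'dq': [0.0, -0.002, -0.001, 0.001, 0.002, -0.002, 0.0], 'effort': [0.0, -51.002, -0.047, -23.797, 0.011, 0.001, -0.0], 'eef_pos': [0.181, -0.65, 0.405], 'eef_rot': [3.142, -0.0, 0.272], 'wrist_force': [0.595, -0.2, -0.263], 'wrist_torque': [-0.019, -0.029, -0.009], 'gripper_width': 0.996} 0.1547
```

View pics/s0.png

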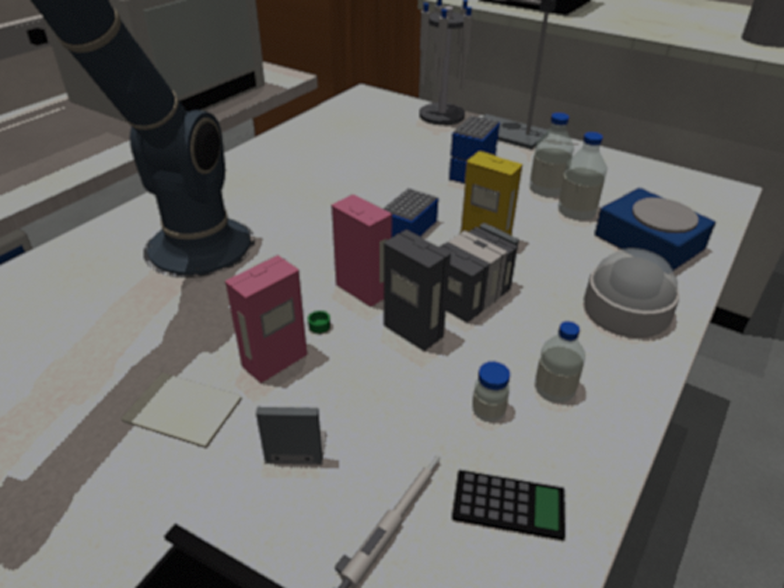

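View pics/t0.png

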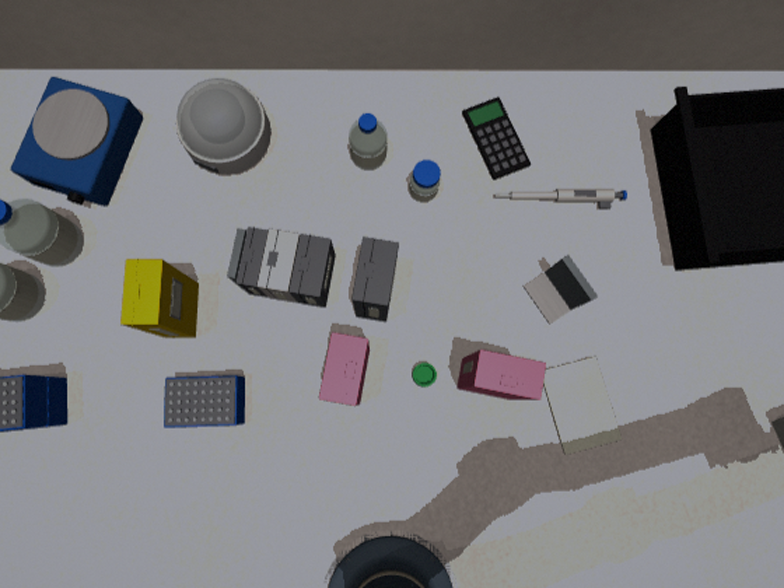

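```bash
python3 - <<'E'
from h import *
a=vision.snapshot("side");b=vision.snapshot("top")
np.save("pics/a0.npy",a["color"])
def crop(s,n,x0,y0,x1,y1,f):
    im=s["color"][y0:y1,x0:x1,::-1];im=cv2.resize(im,None,fx=f,fy=f,interpolation=cv2.INTER_CUBIC);cv2.imwrite("pics/"+n,im)
crop(a,"s1.png",170,150,380,350,3.8)
crop(b,"t1.png",155,150,435,290,2.85)
E
```

```text
(no output)
```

View pics/s1.png

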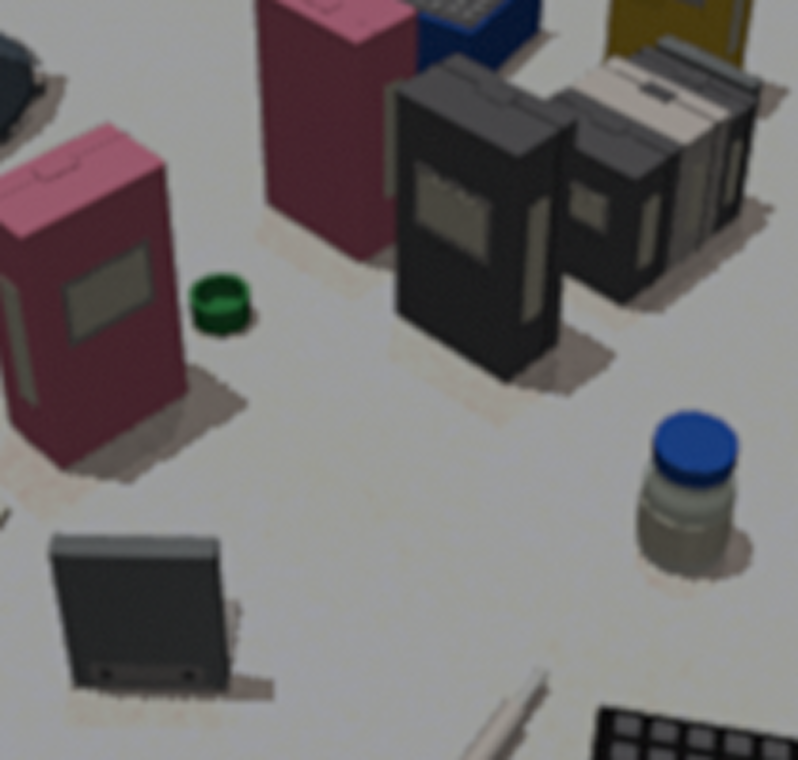

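View pics/t1.png

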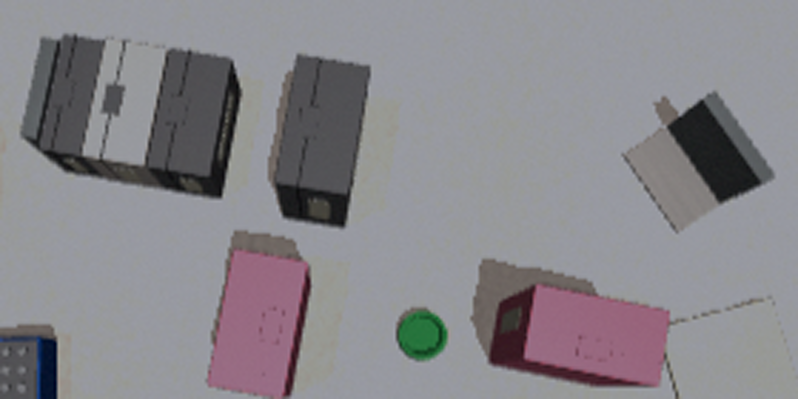

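```bash
cat > fit.py <<'E'
from h import *
from scipy.optimize import least_squares
def fit(obs,x0):
    # obs: list of (snap, local pt, uv)
    def f(x):
        c,s=np.cos(x[2]),np.sin(x[2]);M=np.array([[c,-s,0],[s,c,0],[0,0,1]])
        return np.concatenate([proj(sn,M@np.array(p)+[x[0],x[1],0])[0]-uv for sn,p,uv in obs])
    r=least_squares(f,x0,loss="soft_l1",f_scale=1.5);return r.x,np.round(f(r.x).reshape(-1,2),1)
T=lambda u,v:(u/2.85+155,v/2.85+150)
S=lambda u,v:(u/3.8+170,v/3.8+150)
E
python3 - <<'E'
from fit import *
a=vision.snapshot("side");b=vision.snapshot("top")
import pickle;pickle.dump([{k:np.array(s[k]) for k in("K","view","color")} for s in(a,b)],open("cam.pkl","wb"))
# box origin: centre bottom; x toward +y world (rear), y -> -x world
w,h=.05,.028
obs=[(b,(h,-w,.185),T(298,54)),(b,(-h,-w,.185),T(370,67)),(b,(-h,w,.185),T(347,193)),(b,(h,w,.185),T(278,184)),
(b,(-h,w,0),T(345,227)),(b,(h,w,0),T(285,217)),
(a,(-h,w,.185),S(396,95)),(a,(h,w,.185),S(455,57)),(a,(h,-w,.185),S(577,122)),(a,(-h,-w,.185),S(519,155)),
(a,(-h,w,0),S(397,315)),(a,(-h,-w,0),S(507,381)),(a,(h,-w,0),S(558,347))]
print("box",*fit(obs,[.6,0,1.5]))
obs=[(b,(-.007,-.042,.11),T(714,91)),(b,(-.007,.042,.11),T(775,177)),(b,(.053,-.042,.004),T(623,154)) if 0 else (b,(.053,.042,.004),T(623,154)),(b,(.053,-.042,.004),T(678,232))]
# determine y: foot dir (toward -u) ; y axis = z x x
obs=[(b,(-.007,-.042,.11),T(714,91)),(b,(-.007,.042,.11),T(775,177)),(b,(.053,-.042,.004),T(623,154)),(b,(.053,.042,.004),T(678,232)),
(a,(-.007,.042,.11),S(52,540)),(a,(-.007,-.042,.11),S(218,543)),(a,(-.007,.042,0),S(73,690)),(a,(-.007,-.042,0),S(230,693))]
print("be",*fit(obs,[.6,-.3,2.]))
obs=[(b,(0,-w,.112),T(233,58)),(b,(0,w,.112),T(208,192)),(b,(0,w,0),T(221,197)),(a,(0,-w,.112),S(640,180)),(a,(0,-w,0),S(625,303))]
print("row",*fit(obs,[.6,.1,1.5]))
E
```

```text
box [0.52606269 0.02083387 1.40630076] [[-0.1 -0.8]
 [ 0.5 -1.2]
 [ 1.2  0.1]
 [-0.9 -0.9]
 [ 0.3 -0.1]
 [-0.4 -0.1]
 [-0.9 -2.1]
 [-0.2 -1.6]
 [ 0.5 -2. ]
 [-0.2 -0.2]
 [-1.3  0. ]
 [-0.7  1.4]
 [ 0.3 -0.9]]
be [ 0.52961379 -0.31333527  2.14503999] [[-0.5 -0.4]
 [-0.2 -0.7]
 [-0.6  0.1]
 [-0.7  0.1]
 [-1.2  2.6]
 [-0.3  2.4]
 [-0.1 -1. ]
 [-0.1 -1.3]]
row [0.54732519 0.10459886 1.40703471] [[-0.9 -0.4]
 [ 0.3 -5.4]
 [-0.1  0.5]
 [-0.9 -1.3]
 [-0.9  0.9]]
```

```bash
cat > plan.py <<'E'
from h import *
import json
Rd=lambda yaw:R.from_euler("z",yaw)*R.from_euler("x",np.pi)
BY=1.406; U=np.array([np.cos(BY),np.sin(BY),0]); YB=np.array([-np.sin(BY),np.cos(BY),0])
BC=np.array([.526,.0208,0]); PIV=BC+.028*U
def rows(poses):
    st=robot.state(); p0=np.array(st["eef_pos"]);R0=R.from_euler("xyz",st["eef_rot"])
    out=[]
    for p,r in poses:
        t=R0.inv().apply(np.array(p)-p0); w=np.degrees((R0.inv()*r).as_rotvec())
        d=dict(zip(("tx","ty","tz"),[round(float(x),4) for x in t]));d.update(zip(("rx","ry","rz"),[round(float(x),2) for x in w]))
        out.append(d)
    for d in out: print(json.dumps(d))
def line(p,r,n=8,total=8,f=None):
    st=robot.state(); p0=np.array(st["eef_pos"]);R0=R.from_euler("xyz",st["eef_rot"])
    w=(r*R0.inv()).as_rotvec(); P=[]
    for i in range(1,total+1):
        k=min(1,i/n); P.append((p0+k*(np.array(p)-p0),R.from_rotvec(w*k)*R0))
    rows(P)
def grasp_pose(th,s,n=0.,lat=0.,yaw=BY-np.pi/2,piv=PIV):
    """box tilted by th about piv; grasp height s along box; n offset along box x from mid"""
    T=R.from_rotvec(YB*th); p=piv+T.apply(-.028*U+n*U+lat*YB+np.array([0,0,s+.155]))
    return p,T*Rd(yaw)
def show():
    st=robot.state();print({k:np.round(st[k],3).tolist() for k in("time_s","qpos","eef_pos","eef_rot","wrist_force","gripper_width")})
E
python3 - <<'E'
from plan import *
from fit import T
import pickle
a,b=pickle.load(open("cam.pkl","rb"))
for n,z,uv in (("pink1",.185,[(233,250),(310,262),(288,398),(208,385)]),("pink2",.185,[(535,284),(670,310),(658,386),(524,360)])):
    print(n,[np.round(at_z(b,T(*q),z),3).tolist() for q in uv])
print("yellow",[np.round(at_z(b,(np.array(q)/1.4),.185),3).tolist() for q in [(125,260),(163,260),(160,328),(122,325)]])
show()
p,r=grasp_pose(0,.172); print(p)
p[2]=.415
line(p,r,n=20,total=24)
E
```

```text
pink1 [[0.431, 0.087, 0.185], [0.422, 0.031, 0.185], [0.325, 0.047, 0.185], [0.334, 0.104, 0.185]]
pink2 [[0.405, -0.132, 0.185], [0.386, -0.23, 0.185], [0.331, -0.218, 0.185], [0.35, -0.122, 0.185]]
yellow [[0.542, 0.399, 0.185], [0.542, 0.342, 0.185], [0.439, 0.34, 0.185], [0.444, 0.396, 0.185]]
{'time_s': 0.9, 'qpos': [1.27, 0.469, -0.049, 1.532, 0.024, 1.141, -0.082], 'eef_pos': [0.181, -0.65, 0.405], 'eef_rot': [3.141, -0.0, 0.272], 'wrist_force': [1.003, -0.294, -0.08], 'gripper_width': 0.999}
[0.526  0.0208 0.327 ]
{"tx": 0.0256, "ty": -0.0277, "tz": -0.0005, "rx": 0.0, "ry": -0.0, "rz": 1.25}
{"tx": 0.0512, "ty": -0.0554, "tz": -0.001, "rx": 0.0, "ry": -0.0, "rz": 2.5}
{"tx": 0.0768, "ty": -0.0831, "tz": -0.0015, "rx": 0.0, "ry": -0.0, "rz": 3.75}
{"tx": 0.1024, "ty": -0.1108, "tz": -0.0021, "rx": 0.0, "ry": -0.0, "rz": 5.0}
{"tx": 0.1281, "ty": -0.1385, "tz": -0.0026, "rx": 0.0, "ry": -0.0, "rz": 6.25}
{"tx": 0.1537, "ty": -0.1662, "tz": -0.0031, "rx": 0.0, "ry": -0.0, "rz": 7.5}
{"tx": 0.1793, "ty": -0.1938, "tz": -0.0036, "rx": 0.0, "ry": -0.0, "rz": 8.75}
{"tx": 0.2049, "
[... 663 characters left out ...]
": -0.0082, "rx": 0.0, "ry": -0.0, "rz": 20.01}
{"tx": 0.4354, "ty": -0.4708, "tz": -0.0087, "rx": 0.0, "ry": -0.0, "rz": 21.26}
{"tx": 0.461, "ty": -0.4985, "tz": -0.0093, "rx": 0.0, "ry": -0.0, "rz": 22.51}
{"tx": 0.4866, "ty": -0.5262, "tz": -0.0098, "rx": 0.01, "ry": -0.0, "rz": 23.76}
{"tx": 0.5122, "ty": -0.5538, "tz": -0.0103, "rx": 0.01, "ry": -0.0, "rz": 25.01}
{"tx": 0.5122, "ty": -0.5538, "tz": -0.0103, "rx": 0.01, "ry": -0.0, "rz": 25.01}
{"tx": 0.5122, "ty": -0.5538, "tz": -0.0103, "rx": 0.01, "ry": -0.0, "rz": 25.01}
{"tx": 0.5122, "ty": -0.5538, "tz": -0.0103, "rx": 0.01, "ry": -0.0, "rz": 25.01}
{"tx": 0.5122, "ty": -0.5538, "tz": -0.0103, "rx": 0.01, "ry": -0.0, "rz": 25.01}
```

Emit:
carry_out([
  {"tx": 0.025,"ty": -0.027,"tz": 0,"rz": 1.2},
  {"tx": 0.05,"ty": -0.054,"tz": -0.001,"rz": 2.5},
  {"tx": 0.075,"ty": -0.081,"tz": -0.0015,"rz": 3.7},
  {"tx": 0.1,"ty": -0.108,"tz": -0.002,"rz": 5},
  {"tx": 0.125,"ty": -0.135,"tz": -0.0025,"rz": 6.2},
  {"tx": 0.15,"ty": -0.162,"tz": -0.003,"rz": 7.5},
  {"tx": 0.175,"ty": -0.189,"tz": -0.0035,"rz": 8.7},
  {"tx": 0.2,"ty": -0.216,"tz": -0.004,"rz": 10},
], hand=1)

```text
validation failed for argument at $.de...
```

```bash
python3 - <<'E'
from plan import *
show()
p,r=grasp_pose(0,.172); p[2]=.415
line(p,r,n=12,total=12)
E
```

```text
{'time_s': 0.9, 'qpos': [1.27, 0.469, -0.049, 1.532, 0.024, 1.141, -0.082], 'eef_pos': [0.181, -0.65, 0.405], 'eef_rot': [3.141, -0.0, 0.272], 'wrist_force': [1.003, -0.294, -0.08], 'gripper_width': 0.999}
{"tx": 0.0427, "ty": -0.0462, "tz": -0.0009, "rx": 0.0, "ry": -0.0, "rz": 2.08}
{"tx": 0.0854, "ty": -0.0923, "tz": -0.0017, "rx": 0.0, "ry": -0.0, "rz": 4.17}
{"tx": 0.1281, "ty": -0.1385, "tz": -0.0026, "rx": 0.0, "ry": -0.0, "rz": 6.25}
{"tx": 0.1707, "ty": -0.1846, "tz": -0.0034, "rx": 0.0, "ry": -0.0, "rz": 8.34}
{"tx": 0.2134, "ty": -0.2308, "tz": -0.0043, "rx": 0.0, "ry": -0.0, "rz": 10.42}
{"tx": 0.2561, "ty": -0.2769, "tz": -0.0051, "rx": 0.0, "ry": -0.0, "rz": 12.51}
{"tx": 0.2988, "ty": -0.3231, "tz": -0.006, "rx": 0.0, "ry": -0.0, "rz": 14.59}
{"tx": 0.3415, "ty": -0.3692, "tz": -0.0069, "rx": 0.0, "ry": -0.0, "rz": 16.68}
{"tx": 0.3842, "ty": -0.4154, "tz": -0.0077, "rx": 0.0, "ry": -0.0, "rz": 18.76}
{"tx": 0.4269, "ty": -0.4615, "tz": -0.0086, "rx": 0.0, "ry": -0.0, "rz": 20.85}
{"tx": 0.4695, "ty": -0.5077, "tz": -0.0094, "rx": 0.0, "ry": -0.0, "rz": 22.93}
{"tx": 0.5122, "ty": -0.5538, "tz": -0.0103, "rx": 0.01, "ry": -0.0, "rz": 25.01}
```

Emit:
carry_out([
  {"tx": 0.025,"ty": -0.027,"tz": 0,"rx": 0,"ry": 0,"rz": 1.2},
  {"tx": 0.05,"ty": -0.054,"tz": -0.001,"rx": 0,"ry": 0,"rz": 2.5},
  {"tx": 0.075,"ty": -0.081,"tz": -0.001,"rx": 0,"ry": 0,"rz": 3.7},
  {"tx": 0.1,"ty": -0.108,"tz": -0.002,"rx": 0,"ry": 0,"rz": 5},
  {"tx": 0.125,"ty": -0.135,"tz": -0.002,"rx": 0,"ry": 0,"rz": 6.2},
  {"tx": 0.15,"ty": -0.162,"tz": -0.003,"rx": 0,"ry": 0,"rz": 7.5},
  {"tx": 0.175,"ty": -0.189,"tz": -0.003,"rx": 0,"ry": 0,"rz": 8.7},
  {"tx": 0.2,"ty": -0.216,"tz": -0.004,"rx": 0,"ry": 0,"rz": 10},
], hand=1)

```text
time_s: 1.57
eef_pos: [0.3164, -0.3867, 0.4089]
eef_rot: [3.141, -0.0, 0.096]
wrist_force: [0.0, 0.2, 0.6]
gripper_width: 0.999
```

```bash
python3 - <<'E'
from plan import *
show()
p,r=grasp_pose(0,.172); p[2]=.415
line(p,r,n=12,total=12)
E
```

```text
{'time_s': 1.567, 'qpos': [0.928, 0.185, -0.145, 1.929, 0.031, 1.029, -0.706], 'eef_pos': [0.316, -0.387, 0.409], 'eef_rot': [3.141, -0.0, 0.096], 'wrist_force': [0.01, 0.185, 0.629], 'gripper_width': 0.999}
{"tx": 0.0206, "ty": -0.0321, "tz": -0.0005, "rx": 0.0, "ry": -0.0, "rz": 1.25}
{"tx": 0.0413, "ty": -0.0642, "tz": -0.001, "rx": 0.0, "ry": -0.0, "rz": 2.49}
{"tx": 0.0619, "ty": -0.0964, "tz": -0.0016, "rx": 0.01, "ry": -0.0, "rz": 3.74}
{"tx": 0.0826, "ty": -0.1285, "tz": -0.0021, "rx": 0.01, "ry": -0.01, "rz": 4.98}
{"tx": 0.1032, "ty": -0.1606, "tz": -0.0026, "rx": 0.01, "ry": -0.01, "rz": 6.23}
{"tx": 0.1239, "ty": -0.1927, "tz": -0.0031, "rx": 0.01, "ry": -0.01, "rz": 7.47}
{"tx": 0.1445, "ty": -0.2249, "tz": -0.0036, "rx": 0.02, "ry": -0.01, "rz": 8.72}
{"tx": 0.1652, "ty": -0.257, "tz": -0.0041, "rx": 0.02, "ry": -0.01, "rz": 9.96}
{"tx": 0.1858, "ty": -0.2891, "tz": -0.0047, "rx": 0.02, "ry": -0.01, "rz": 11.21}
{"tx": 0.2064, "ty": -0.3212, "tz": -0.0052, "rx": 0.02, "ry": -0.01, "rz": 12.45}
{"tx": 0.2271, "ty": -0.3534, "tz": -0.0057, "rx": 0.03, "ry": -0.01, "rz": 13.7}
{"tx": 0.2477, "ty": -0.3855, "tz": -0.0062, "rx": 0.03, "ry": -0.02, "rz": 14.94}
```

Emit:
carry_out([
  {"tx": 0.02,"ty": -0.032,"tz": 0,"rx": 0,"ry": 0,"rz": 1.2},
  {"tx": 0.04,"ty": -0.064,"tz": -0.001,"rx": 0,"ry": 0,"rz": 2.5},
  {"tx": 0.061,"ty": -0.096,"tz": -0.001,"rx": 0,"ry": 0,"rz": 3.7},
  {"tx": 0.082,"ty": -0.128,"tz": -0.002,"rx": 0,"ry": 0,"rz": 5},
  {"tx": 0.103,"ty": -0.16,"tz": -0.002,"rx": 0,"ry": 0,"rz": 6.2},
  {"tx": 0.123,"ty": -0.192,"tz": -0.003,"rx": 0,"ry": 0,"rz": 7.5},
  {"tx": 0.144,"ty": -0.225,"tz": -0.003,"rx": 0,"ry": 0,"rz": 8.7},
  {"tx": 0.165,"ty": -0.257,"tz": -0.004,"rx": 0,"ry": 0,"rz": 10},
], hand=1)

```text
time_s: 2.23
eef_pos: [0.4563, -0.1131, 0.4132]
eef_rot: [3.141, -0.001, -0.08]
wrist_force: [0.5, -1.0, -0.5]
gripper_width: 1.003
```

```bash
python3 - <<'E'
from plan import *
show()
p,r=grasp_pose(0,.172); p[2]=.415
line(p,r,n=6,total=8)
E
```

```text
{'time_s': 2.233, 'qpos': [0.498, 0.147, -0.381, 1.973, 0.065, 1.032, -1.563], 'eef_pos': [0.456, -0.113, 0.413], 'eef_rot': [3.141, -0.001, -0.08], 'wrist_force': [0.542, -1.046, -0.539], 'gripper_width': 1.003}
{"tx": 0.0098, "ty": -0.0232, "tz": -0.0003, "rx": 0.01, "ry": -0.01, "rz": 0.81}
{"tx": 0.0196, "ty": -0.0464, "tz": -0.0006, "rx": 0.02, "ry": -0.02, "rz": 1.63}
{"tx": 0.0294, "ty": -0.0695, "tz": -0.0009, "rx": 0.03, "ry": -0.03, "rz": 2.44}
{"tx": 0.0392, "ty": -0.0927, "tz": -0.0012, "rx": 0.03, "ry": -0.04, "rz": 3.25}
{"tx": 0.049, "ty": -0.1159, "tz": -0.0015, "rx": 0.04, "ry": -0.05, "rz": 4.07}
{"tx": 0.0588, "ty": -0.1391, "tz": -0.0018, "rx": 0.05, "ry": -0.06, "rz": 4.88}
{"tx": 0.0588, "ty": -0.1391, "tz": -0.0018, "rx": 0.05, "ry": -0.06, "rz": 4.88}
{"tx": 0.0588, "ty": -0.1391, "tz": -0.0018, "rx": 0.05, "ry": -0.06, "rz": 4.88}
```

Emit:
carry_out([
  {"tx": 0.01,"ty": -0.023,"tz": 0,"rx": 0,"ry": 0,"rz": 0.8},
  {"tx": 0.02,"ty": -0.046,"tz": 0,"rx": 0,"ry": 0,"rz": 1.6},
  {"tx": 0.029,"ty": -0.07,"tz": -0.001,"rx": 0,"ry": 0,"rz": 2.4},
  {"tx": 0.039,"ty": -0.093,"tz": -0.001,"rx": 0,"ry": 0,"rz": 3.2},
  {"tx": 0.049,"ty": -0.116,"tz": -0.001,"rx": 0,"ry": 0,"rz": 4.1},
  {"tx": 0.059,"ty": -0.139,"tz": -0.001,"rx": 0,"ry": 0,"rz": 4.9},
  {"tx": 0.059,"ty": -0.139,"tz": 0.01,"rx": 0,"ry": 0,"rz": 4.9},
  {"tx": 0.059,"ty": -0.139,"tz": 0.02,"rx": 0,"ry": 0,"rz": 4.9},
], hand=1)

```text
time_s: 2.9
eef_pos: [0.5265, 0.0221, 0.393]
eef_rot: [3.141, -0.002, -0.162]
wrist_force: [-0.5, -0.7, -0.9]
gripper_width: 0.999
```

```bash
python3 - <<'E'
from plan import *
show()
s=vision.snapshot("top");save(s,"t2.png")
s=vision.snapshot("side");save(s,"s2.png")
p,r=grasp_pose(0,.172)
line(p,r,n=8,total=8)
E
```

```text
{'time_s': 2.9, 'qpos': [0.256, 0.274, -0.454, 1.877, 0.141, 1.019, -1.99], 'eef_pos': [0.527, 0.022, 0.393], 'eef_rot': [3.141, -0.002, -0.162], 'wrist_force': [-0.46, -0.72, -0.864], 'gripper_width': 0.999}
{"tx": 0.0001, "ty": -0.0002, "tz": 0.008, "rx": 0.02, "ry": 0.02, "rz": -0.01}
{"tx": 0.0002, "ty": -0.0004, "tz": 0.016, "rx": 0.04, "ry": 0.05, "rz": -0.02}
{"tx": 0.0003, "ty": -0.0006, "tz": 0.024, "rx": 0.06, "ry": 0.07, "rz": -0.02}
{"tx": 0.0004, "ty": -0.0007, "tz": 0.032, "rx": 0.07, "ry": 0.1, "rz": -0.03}
{"tx": 0.0005, "ty": -0.0009, "tz": 0.04, "rx": 0.09, "ry": 0.12, "rz": -0.04}
{"tx": 0.0006, "ty": -0.0011, "tz": 0.0479, "rx": 0.11, "ry": 0.15, "rz": -0.05}
{"tx": 0.0007, "ty": -0.0013, "tz": 0.0559, "rx": 0.13, "ry": 0.17, "rz": -0.06}
{"tx": 0.0008, "ty": -0.0015, "tz": 0.0639, "rx": 0.15, "ry": 0.19, "rz": -0.07}
```

View pics/t2.png

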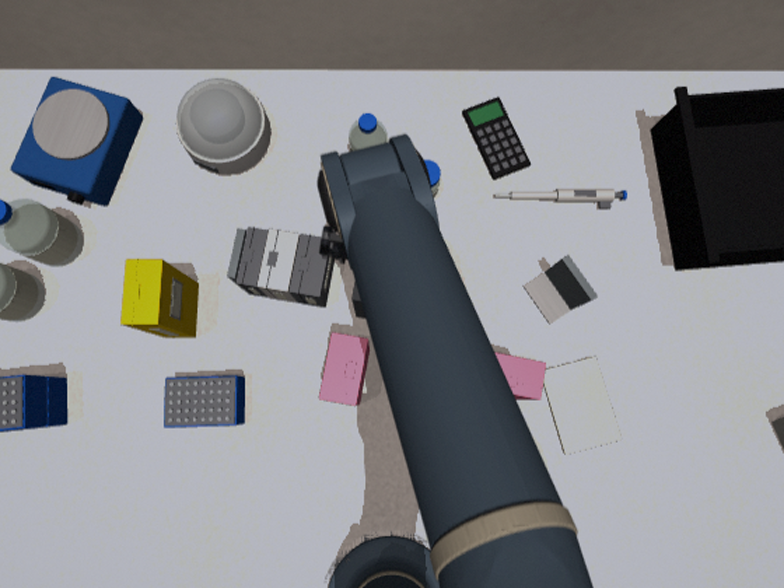

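View pics/s2.png

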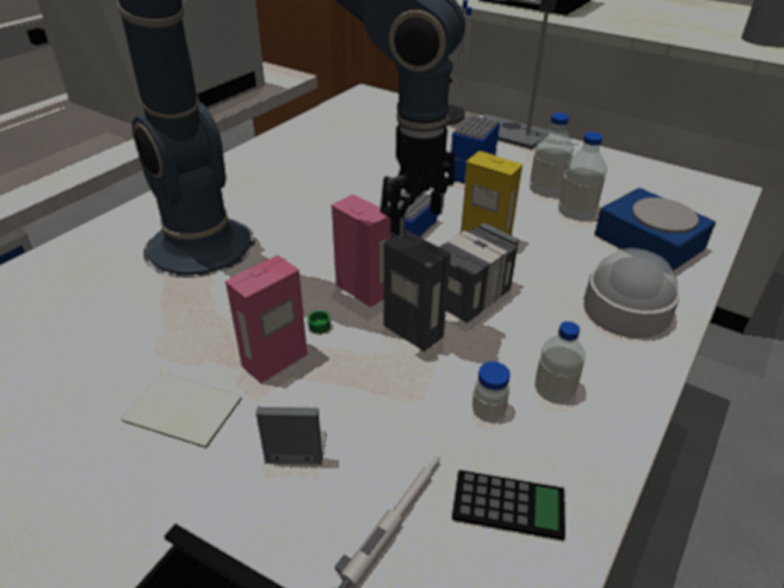

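The gripper sits straight over the tall box (side picture about (415,200)), with its jaws across the box's thickness. I'll descend now.

Emit:
carry_out([
  {"tx": 0,"ty": 0,"tz": 0.008,"rx": 0,"ry": 0,"rz": 0},
  {"tx": 0,"ty": -0.001,"tz": 0.016,"rx": 0,"ry": 0,"rz": 0},
  {"tx": 0,"ty": -0.001,"tz": 0.024,"rx": 0.1,"ry": 0.1,"rz": 0},
  {"tx": 0.001,"ty": -0.001,"tz": 0.032,"rx": 0.1,"ry": 0.1,"rz": 0},
  {"tx": 0.001,"ty": -0.001,"tz": 0.04,"rx": 0.1,"ry": 0.1,"rz": 0},
  {"tx": 0.001,"ty": -0.001,"tz": 0.048,"rx": 0.1,"ry": 0.1,"rz": 0},
  {"tx": 0.001,"ty": -0.001,"tz": 0.056,"rx": 0.1,"ry": 0.2,"rz": 0},
  {"tx": 0.001,"ty": -0.001,"tz": 0.064,"rx": 0.1,"ry": 0.2,"rz": 0},
], hand=1)

```text
time_s: 3.67
eef_pos: [0.5261, 0.0203, 0.3261]
eef_rot: [3.141, -0.0, -0.166]
wrist_force: [-0.6, -0.9, -0.1]
gripper_width: 1.003
```

Emit:
carry_out([
  {"tx": 0,"ty": 0,"tz": 0,"rx": 0,"ry": 0,"rz": 0},
  {"tx": 0,"ty": 0,"tz": 0,"rx": 0,"ry": 0,"rz": 0},
  {"tx": 0,"ty": 0,"tz": 0,"rx": 0,"ry": 0,"rz": 0},
  {"tx": 0,"ty": 0,"tz": 0,"rx": 0,"ry": 0,"rz": 0},
  {"tx": 0,"ty": 0,"tz": 0,"rx": 0,"ry": 0,"rz": 0},
  {"tx": 0,"ty": 0,"tz": 0,"rx": 0,"ry": 0,"rz": 0},
  {"tx": 0,"ty": 0,"tz": 0,"rx": 0,"ry": 0,"rz": 0},
  {"tx": 0,"ty": 0,"tz": 0,"rx": 0,"ry": 0,"rz": 0},
], hand=-1, squeeze=25)

```text
time_s: 4.33
eef_pos: [0.5263, 0.0206, 0.3263]
eef_rot: [3.142, -0.001, -0.166]
wrist_force: [1.6, 1.9, -2.5]
gripper_width: 0.652
```

```bash
python3 - <<'E'
from plan import *
show()
s=vision.snapshot("side");save(s,"s3.png")
E
```

```text
{'time_s': 4.333, 'qpos': [0.235, 0.351, -0.436, 1.949, 0.19, 0.881, -2.036], 'eef_pos': [0.526, 0.021, 0.326], 'eef_rot': [3.142, -0.001, -0.166], 'wrist_force': [1.565, 1.883, -2.545], 'gripper_width': 0.652}
```

View pics/s3.png

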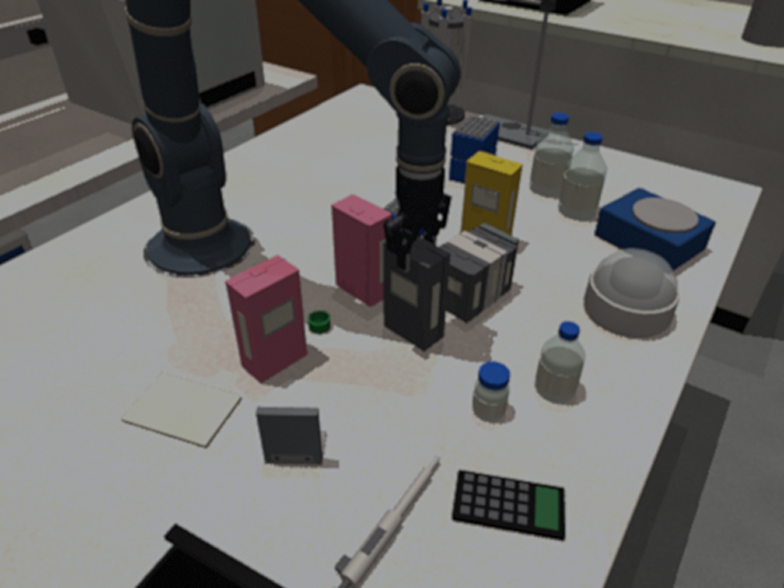

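```bash
python3 - <<'E'
from plan import *
rows([grasp_pose(np.radians(a),.1715) for a in (1,2.5,4.5,6.5,8.5,10.5,12.5,14.5)])
E
```

```text
{"tx": -0.0003, "ty": -0.0059, "tz": -0.0007, "rx": -1.0, "ry": -0.04, "rz": -0.06}
{"tx": -0.0003, "ty": -0.0144, "tz": -0.0012, "rx": -2.5, "ry": -0.04, "rz": -0.06}
{"tx": -0.0003, "ty": -0.0259, "tz": -0.0014, "rx": -4.5, "ry": -0.04, "rz": -0.06}
{"tx": -0.0003, "ty": -0.0373, "tz": -0.0013, "rx": -6.5, "ry": -0.04, "rz": -0.06}
{"tx": -0.0004, "ty": -0.0487, "tz": -0.0008, "rx": -8.5, "ry": -0.04, "rz": -0.06}
{"tx": -0.0004, "ty": -0.0601, "tz": 0.0001, "rx": -10.5, "ry": -0.04, "rz": -0.07}
{"tx": -0.0004, "ty": -0.0715, "tz": 0.0014, "rx": -12.5, "ry": -0.04, "rz": -0.07}
{"tx": -0.0004, "ty": -0.0828, "tz": 0.0031, "rx": -14.5, "ry": -0.03, "rz": -0.07}
```

Emit:
carry_out([
  {"tx": 0,"ty": -0.006,"tz": -0.0005,"rx": -1,"ry": 0,"rz": 0},
  {"tx": 0,"ty": -0.0145,"tz": -0.001,"rx": -2.5,"ry": 0,"rz": 0},
  {"tx": 0,"ty": -0.026,"tz": -0.001,"rx": -4.5,"ry": 0,"rz": 0},
  {"tx": 0,"ty": -0.0375,"tz": -0.001,"rx": -6.5,"ry": 0,"rz": 0},
  {"tx": 0,"ty": -0.0485,"tz": -0.001,"rx": -8.5,"ry": 0,"rz": 0},
  {"tx": 0,"ty": -0.06,"tz": 0,"rx": -10.5,"ry": 0,"rz": 0},
  {"tx": 0,"ty": -0.0715,"tz": 0.0015,"rx": -12.5,"ry": 0,"rz": 0},
  {"tx": 0,"ty": -0.083,"tz": 0.003,"rx": -14.5,"ry": 0,"rz": 0},
], hand=-1, squeeze=25)

```text
time_s: 5.05
eef_pos: [0.5395, 0.1018, 0.3225]
eef_rot: [2.884, 0.001, -0.167]
wrist_force: [-0.4, -1.2, -6.5]
gripper_width: 0.651
```

```bash
python3 - <<'E'
from plan import *
show()
s=vision.snapshot("side");save(s,"s4.png")
rows([grasp_pose(np.radians(a),.1715) for a in (16,17.5,19,20.5,22,23,24,25)])
E
```

```text
{'time_s': 5.05, 'qpos': [-0.026, 0.406, -0.372, 1.88, 0.419, 1.061, -2.358], 'eef_pos': [0.54, 0.102, 0.322], 'eef_rot': [2.884, 0.001, -0.167], 'wrist_force': [-0.377, -1.207, -6.526], 'gripper_width': 0.651}
{"tx": 0.0003, "ty": -0.0063, "tz": -0.0008, "rx": -1.23, "ry": 0.04, "rz": 0.14}
{"tx": 0.0003, "ty": -0.0149, "tz": -0.0012, "rx": -2.73, "ry": 0.04, "rz": 0.14}
{"tx": 0.0004, "ty": -0.0234, "tz": -0.0014, "rx": -4.23, "ry": 0.03, "rz": 0.14}
{"tx": 0.0004, "ty": -0.032, "tz": -0.0014, "rx": -5.73, "ry": 0.03, "rz": 0.14}
{"tx": 0.0004, "ty": -0.0406, "tz": -0.0012, "rx": -7.23, "ry": 0.03, "rz": 0.15}
{"tx": 0.0004, "ty": -0.0463, "tz": -0.0009, "rx": -8.23, "ry": 0.03, "rz": 0.15}
{"tx": 0.0004, "ty": -0.052, "tz": -0.0005, "rx": -9.23, "ry": 0.03, "rz": 0.15}
{"tx": 0.0004, "ty": -0.0577, "tz": -0.0, "rx": -10.23, "ry": 0.03, "rz": 0.15}
```

View pics/s4.png

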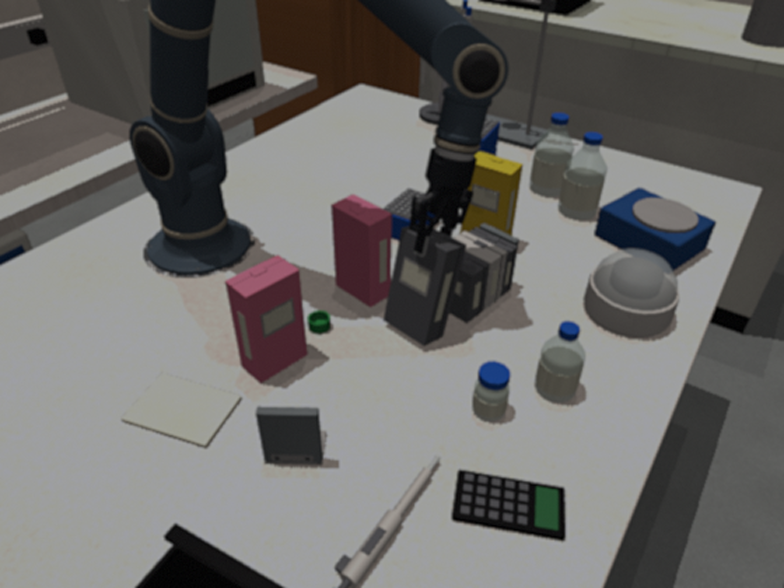

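Emit:
carry_out([
  {"tx": 0,"ty": -0.005,"tz": 0,"rx": -1,"ry": 0,"rz": 0},
  {"tx": 0,"ty": -0.012,"tz": 0,"rx": -2,"ry": 0,"rz": 0.1},
  {"tx": 0,"ty": -0.018,"tz": 0,"rx": -3.2,"ry": 0,"rz": 0.1},
  {"tx": 0,"ty": -0.025,"tz": 0,"rx": -4.5,"ry": 0,"rz": 0.1},
  {"tx": 0,"ty": -0.032,"tz": 0,"rx": -5.7,"ry": 0,"rz": 0.1},
  {"tx": 0,"ty": -0.038,"tz": 0,"rx": -6.7,"ry": 0,"rz": 0.1},
  {"tx": 0,"ty": -0.042,"tz": 0.0005,"rx": -7.5,"ry": 0,"rz": 0.1},
  {"tx": 0,"ty": -0.046,"tz": 0.0005,"rx": -8.2,"ry": 0,"rz": 0.1},
])

```text
time_s: 5.77
eef_pos: [0.547, 0.1491, 0.3109]
eef_rot: [2.739, -0.0, -0.164]
wrist_force: [-1.1, 0.3, 4.8]
gripper_width: 0.649
```

```bash
python3 - <<'E'
from plan import *
show()
s=vision.snapshot("side");im=s["color"][130:270,240:400,::-1];cv2.imwrite("pics/s5.png",cv2.resize(im,None,fx=4.5,fy=4.2,interpolation=cv2.INTER_CUBIC))
rows([grasp_pose(np.radians(a),.1705) for a in (23,24,25,26,27,27.5)])
E
```

```text
{'time_s': 5.767, 'qpos': [-0.155, 0.467, -0.346, 1.829, 0.512, 1.183, -2.493], 'eef_pos': [0.547, 0.149, 0.311], 'eef_rot': [2.739, -0.0, -0.164], 'wrist_force': [-1.055, 0.326, 4.763], 'gripper_width': 0.649}
{"tx": 0.0004, "ty": 0.0009, "tz": 0.0005, "rx": 0.15, "ry": -0.05, "rz": 0.12}
{"tx": 0.0004, "ty": -0.0047, "tz": 0.0001, "rx": -0.85, "ry": -0.05, "rz": 0.12}
{"tx": 0.0004, "ty": -0.0104, "tz": -0.0003, "rx": -1.85, "ry": -0.05, "rz": 0.12}
{"tx": 0.0004, "ty": -0.0161, "tz": -0.0005, "rx": -2.85, "ry": -0.05, "rz": 0.12}
{"tx": 0.0005, "ty": -0.0218, "tz": -0.0007, "rx": -3.85, "ry": -0.05, "rz": 0.11}
{"tx": 0.0005, "ty": -0.0247, "tz": -0.0007, "rx": -4.35, "ry": -0.05, "rz": 0.11}
```

View pics/s5.png

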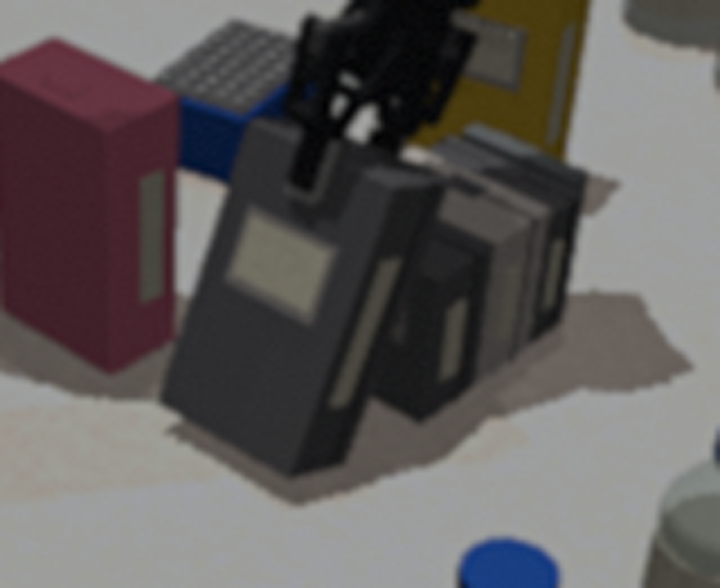

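Side picture: the box leans about 23°, with its bottom front edge raised, and is nearly on the row's top edge. Continuing a little further.

Emit:
carry_out([
  {"tx": 0,"ty": -0.002,"tz": 0,"rx": -0.3,"ry": 0,"rz": 0},
  {"tx": 0,"ty": -0.004,"tz": -0.0005,"rx": -0.7,"ry": 0,"rz": 0},
  {"tx": 0,"ty": -0.007,"tz": -0.0005,"rx": -1.2,"ry": 0,"rz": 0},
  {"tx": 0,"ty": -0.01,"tz": -0.001,"rx": -1.7,"ry": 0,"rz": 0},
  {"tx": 0,"ty": -0.012,"tz": -0.001,"rx": -2.1,"ry": 0,"rz": 0},
  {"tx": 0,"ty": -0.014,"tz": -0.001,"rx": -2.5,"ry": 0,"rz": 0},
  {"tx": 0,"ty": -0.016,"tz": -0.001,"rx": -2.8,"ry": 0,"rz": 0},
  {"tx": 0,"ty": -0.016,"tz": -0.001,"rx": -2.8,"ry": 0,"rz": 0},
])

```text
time_s: 6.48
eef_pos: [0.5495, 0.1648, 0.3053]
eef_rot: [2.688, 0.0, -0.162]
wrist_force: [-0.6, -1.1, 2.7]
gripper_width: 0.652
```

```bash
python3 - <<'E'
from plan import *
show()
E
```

```text
{'time_s': 6.483, 'qpos': [-0.197, 0.492, -0.336, 1.81, 0.538, 1.227, -2.531], 'eef_pos': [0.549, 0.165, 0.305], 'eef_rot': [2.688, 0.0, -0.162], 'wrist_force': [-0.59, -1.127, 2.659], 'gripper_width': 0.652}
```

Emit:
carry_out([
  {"tx": 0,"ty": 0,"tz": 0,"rx": 0,"ry": 0,"rz": 0},
  {"tx": 0,"ty": 0,"tz": 0,"rx": 0,"ry": 0,"rz": 0},
  {"tx": 0,"ty": 0,"tz": 0,"rx": 0,"ry": 0,"rz": 0},
  {"tx": 0,"ty": 0,"tz": 0,"rx": 0,"ry": 0,"rz": 0},
  {"tx": 0,"ty": 0,"tz": 0,"rx": 0,"ry": 0,"rz": 0},
  {"tx": 0,"ty": 0,"tz": 0,"rx": 0,"ry": 0,"rz": 0},
  {"tx": 0,"ty": 0,"tz": 0,"rx": 0,"ry": 0,"rz": 0},
  {"tx": 0,"ty": 0,"tz": 0,"rx": 0,"ry": 0,"rz": 0},
], hand=1)

```text
time_s: 7.15
eef_pos: [0.5495, 0.1647, 0.3053]
eef_rot: [2.688, 0.0, -0.162]
wrist_force: [0.1, -0.5, -0.1]
gripper_width: 0.999
```

```bash
python3 - <<'E'
from plan import *
show()
s=vision.snapshot("side");im=s["color"][130:270,240:400,::-1];cv2.imwrite("pics/s6.png",cv2.resize(im,None,fx=4.5,fy=4.2,interpolation=cv2.INTER_CUBIC))
E
```

```text
{'time_s': 7.15, 'qpos': [-0.197, 0.492, -0.336, 1.81, 0.538, 1.226, -2.531], 'eef_pos': [0.549, 0.165, 0.305], 'eef_rot': [2.688, 0.0, -0.162], 'wrist_force': [0.095, -0.456, -0.142], 'gripper_width': 0.999}
```

View pics/s6.png

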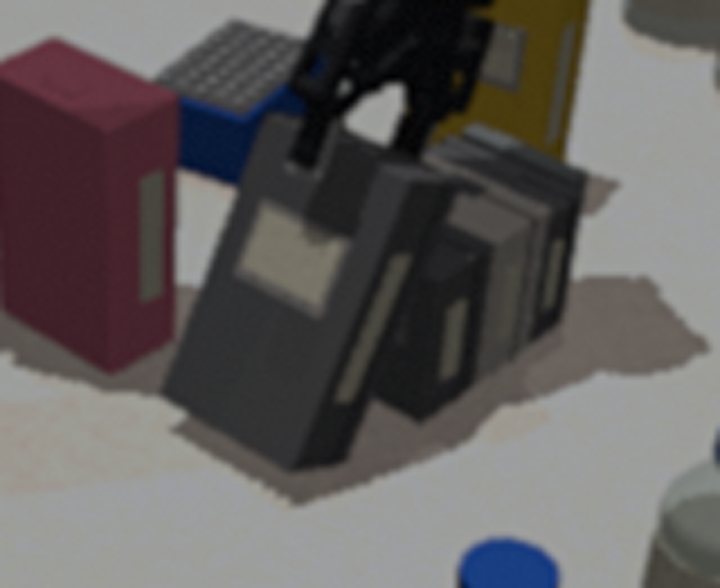

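The box leans on the row with open fingers and zero force. Now I'll withdraw along the tool axis.

Emit:
carry_out([
  {"tx": 0,"ty": 0,"tz": -0.008,"rx": 0,"ry": 0,"rz": 0},
  {"tx": 0,"ty": 0,"tz": -0.02,"rx": 0,"ry": 0,"rz": 0},
  {"tx": 0,"ty": 0,"tz": -0.034,"rx": 0,"ry": 0,"rz": 0},
  {"tx": 0,"ty": 0,"tz": -0.048,"rx": 0,"ry": 0,"rz": 0},
  {"tx": 0,"ty": 0.005,"tz": -0.062,"rx": 1,"ry": 0,"rz": 0},
  {"tx": 0,"ty": 0.015,"tz": -0.075,"rx": 4,"ry": 0,"rz": 0},
  {"tx": 0,"ty": 0.03,"tz": -0.085,"rx": 8,"ry": 0,"rz": 0},
  {"tx": 0,"ty": 0.05,"tz": -0.09,"rx": 12,"ry": 0,"rz": 0},
], hand=1)

```text
time_s: 7.87
eef_pos: [0.5485, 0.1615, 0.4106]
eef_rot: [2.903, -0.002, -0.158]
wrist_force: [-0.1, -0.3, -0.3]
gripper_width: 1.003
```

```bash
python3 - <<'E'
from plan import *
show()
# bookend grasp: jaw along bookend x, yaw 2.145 -> tool yaw = 2.145-pi/2
p=np.array([.5296,-.3133,.40]);line(p,Rd(2.145-np.pi/2),n=16,total=16)
E
```

```text
{'time_s': 7.867, 'qpos': [-0.096, 0.351, -0.399, 1.733, 0.344, 1.248, -2.349], 'eef_pos': [0.548, 0.161, 0.411], 'eef_rot': [2.903, -0.002, -0.158], 'wrist_force': [-0.139, -0.289, -0.262], 'gripper_width': 1.003}
{"tx": 0.0035, "ty": 0.0285, "tz": 0.0076, "rx": 0.82, "ry": 0.3, "rz": -2.61}
{"tx": 0.007, "ty": 0.057, "tz": 0.0152, "rx": 1.63, "ry": 0.61, "rz": -5.22}
{"tx": 0.0105, "ty": 0.0855, "tz": 0.0228, "rx": 2.45, "ry": 0.91, "rz": -7.83}
{"tx": 0.014, "ty": 0.114, "tz": 0.0304, "rx": 3.27, "ry": 1.22, "rz": -10.44}
{"tx": 0.0175, "ty": 0.1425, "tz": 0.038, "rx": 4.09, "ry": 1.52, "rz": -13.05}
{"tx": 0.021, "ty": 0.171, "tz": 0.0456, "rx": 4.9, "ry": 1.83, "rz": -15.66}
{"tx": 0.0245, "ty": 0.1995, "tz": 0.0532, "rx": 5.72, "ry": 2.13, "rz": -18.27}
{"tx": 0.028, "ty": 0.228, "tz": 0.0608, "rx": 6.54, "ry": 2.44, "rz": -20.88}
{"tx": 0.0315, "ty": 0.2565, "tz": 0.0684, "rx": 7.35, "ry": 2.74, "rz": -23.49}
{"tx": 0.035, "ty": 0.285, "tz": 0.076, "rx": 8.17, "ry": 3.05, "rz": -26.1}
{"tx": 0.0385, "ty": 0.3135, "tz": 0.0836, "rx": 8.99, "ry": 3.35, "rz": -28.71}
{"tx": 0.042, "ty": 0.342, "tz": 0.0913, "rx": 9.8, "ry": 3.66, "rz": -31.32}
{"tx": 0.0455, "ty": 0.3705, "tz": 0.0989, "rx": 10.62, "ry": 3.96, "rz": -33.93}
{"tx": 0.049, "ty": 0.399, "tz": 0.1065, "rx": 11.44, "ry": 4.27, "rz": -36.54}
{"tx": 0.0525, "ty": 0.4275, "tz": 0.1141, "rx": 12.26, "ry": 4.57, "rz": -39.15}
{"tx": 0.056, "ty": 0.456, "tz": 0.1217, "rx": 13.07, "ry": 4.87, "rz": -41.76}
```

Emit:
carry_out([
  {"tx": 0.003,"ty": 0.028,"tz": 0.007,"rx": 0.8,"ry": 0.3,"rz": -2.6},
  {"tx": 0.007,"ty": 0.057,"tz": 0.015,"rx": 1.6,"ry": 0.6,"rz": -5.2},
  {"tx": 0.01,"ty": 0.085,"tz": 0.022,"rx": 2.5,"ry": 0.9,"rz": -7.8},
  {"tx": 0.014,"ty": 0.114,"tz": 0.03,"rx": 3.3,"ry": 1.2,"rz": -10.4},
  {"tx": 0.018,"ty": 0.142,"tz": 0.038,"rx": 4.1,"ry": 1.5,"rz": -13},
  {"tx": 0.021,"ty": 0.171,"tz": 0.045,"rx": 4.9,"ry": 1.8,"rz": -15.7},
  {"tx": 0.025,"ty": 0.2,"tz": 0.053,"rx": 5.7,"ry": 2.1,"rz": -18.3},
  {"tx": 0.028,"ty": 0.228,"tz": 0.06,"rx": 6.5,"ry": 2.4,"rz": -20.9},
], hand=-0.1)

```text
time_s: 8.53
eef_pos: [0.5388, -0.0773, 0.4075]
eef_rot: [3.022, 0.02, 0.211]
wrist_force: [-0.1, -0.2, 0.1]
gripper_width: 0.447
```

```bash
python3 - <<'E'
from plan import *
show()
s=vision.snapshot("side");save(s,"s7.png")
import pickle;pickle.dump({k:np.array(s[k]) for k in("K","view","color")},open("s7.pkl","wb"))
p=np.array([.5296,-.3133,.40]);line(p,Rd(2.145-np.pi/2),n=8,total=8)
E
```

```text
{'time_s': 8.533, 'qpos': [0.343, 0.275, -0.373, 1.833, 0.253, 1.062, -1.501], 'eef_pos': [0.539, -0.077, 0.408], 'eef_rot': [3.022, 0.02, 0.211], 'wrist_force': [-0.107, -0.197, 0.116], 'gripper_width': 0.447}
{"tx": -0.0068, "ty": 0.0275, "tz": 0.0045, "rx": 0.85, "ry": 0.32, "rz": -2.65}
{"tx": -0.0136, "ty": 0.0549, "tz": 0.009, "rx": 1.69, "ry": 0.64, "rz": -5.3}
{"tx": -0.0204, "ty": 0.0824, "tz": 0.0134, "rx": 2.54, "ry": 0.96, "rz": -7.95}
{"tx": -0.0271, "ty": 0.1099, "tz": 0.0179, "rx": 3.38, "ry": 1.28, "rz": -10.6}
{"tx": -0.0339, "ty": 0.1374, "tz": 0.0224, "rx": 4.23, "ry": 1.61, "rz": -13.26}
{"tx": -0.0407, "ty": 0.1648, "tz": 0.0269, "rx": 5.08, "ry": 1.93, "rz": -15.91}
{"tx": -0.0475, "ty": 0.1923, "tz": 0.0314, "rx": 5.92, "ry": 2.25, "rz": -18.56}
{"tx": -0.0543, "ty": 0.2198, "tz": 0.0358, "rx": 6.77, "ry": 2.57, "rz": -21.21}
```

View pics/s7.png

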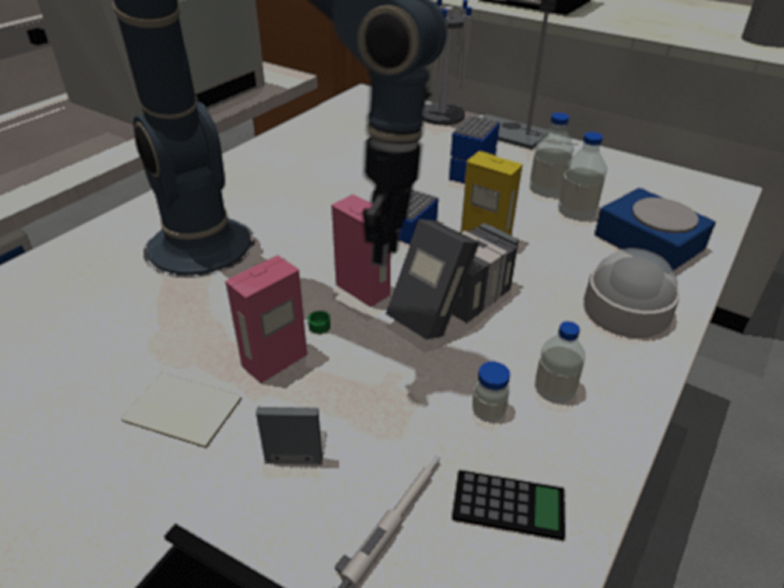

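The box leans by itself on the row, with its visible bottom corners at about (390,312) and (430,335). Going on to the book-end.

Emit:
carry_out([
  {"tx": -0.007,"ty": 0.027,"tz": 0.004,"rx": 0.8,"ry": 0.3,"rz": -2.7},
  {"tx": -0.014,"ty": 0.055,"tz": 0.009,"rx": 1.7,"ry": 0.6,"rz": -5.3},
  {"tx": -0.02,"ty": 0.082,"tz": 0.013,"rx": 2.5,"ry": 1,"rz": -8},
  {"tx": -0.027,"ty": 0.11,"tz": 0.018,"rx": 3.4,"ry": 1.3,"rz": -10.6},
  {"tx": -0.034,"ty": 0.137,"tz": 0.022,"rx": 4.2,"ry": 1.6,"rz": -13.3},
  {"tx": -0.041,"ty": 0.165,"tz": 0.027,"rx": 5.1,"ry": 1.9,"rz": -15.9},
  {"tx": -0.047,"ty": 0.192,"tz": 0.031,"rx": 5.9,"ry": 2.2,"rz": -18.6},
  {"tx": -0.054,"ty": 0.22,"tz": 0.036,"rx": 6.8,"ry": 2.6,"rz": -21.2},
], hand=-0.1)

```text
time_s: 9.25
eef_pos: [0.53, -0.3143, 0.4014]
eef_rot: [3.141, -0.002, 0.577]
wrist_force: [0.3, 0.6, -0.5]
gripper_width: 0.451
```

```bash
python3 - <<'E'
from plan import *
from fit import *
show()
s=vision.snapshot("top");im=s["color"][110:290,120:440,::-1];cv2.imwrite("pics/t8.png",cv2.resize(im,None,fx=2.5,fy=2.5,interpolation=cv2.INTER_CUBIC))
# box tilt fit from s7: params piv x,y,yaw,tilt
import pickle;a=pickle.load(open("s7.pkl","rb"))
cv2.imwrite("pics/s7c.png",cv2.resize(a["color"][140:260,260:400,::-1],None,fx=5,fy=5,interpolation=cv2.INTER_CUBIC))
p=np.array([.5296,-.3133,.27]);line(p,Rd(2.145-np.pi/2),n=8,total=8)
E
```

```text
{'time_s': 9.25, 'qpos': [0.735, 0.401, -0.358, 1.669, 0.152, 1.098, -0.661], 'eef_pos': [0.53, -0.314, 0.401], 'eef_rot': [3.141, -0.002, 0.577], 'wrist_force': [0.291, 0.576, -0.463], 'gripper_width': 0.451}
{"tx": 0.0008, "ty": -0.0009, "tz": 0.0163, "rx": 0.02, "ry": 0.01, "rz": -0.04}
{"tx": 0.0015, "ty": -0.0018, "tz": 0.0326, "rx": 0.05, "ry": 0.01, "rz": -0.08}
{"tx": 0.0023, "ty": -0.0027, "tz": 0.049, "rx": 0.07, "ry": 0.02, "rz": -0.11}
{"tx": 0.003, "ty": -0.0035, "tz": 0.0653, "rx": 0.1, "ry": 0.03, "rz": -0.15}
{"tx": 0.0038, "ty": -0.0044, "tz": 0.0816, "rx": 0.12, "ry": 0.03, "rz": -0.19}
{"tx": 0.0045, "ty": -0.0053, "tz": 0.0979, "rx": 0.15, "ry": 0.04, "rz": -0.23}
{"tx": 0.0053, "ty": -0.0062, "tz": 0.1142, "rx": 0.17, "ry": 0.05, "rz": -0.27}
{"tx": 0.006, "ty": -0.0071, "tz": 0.1306, "rx": 0.2, "ry": 0.05, "rz": -0.3}
```

View pics/t8.png

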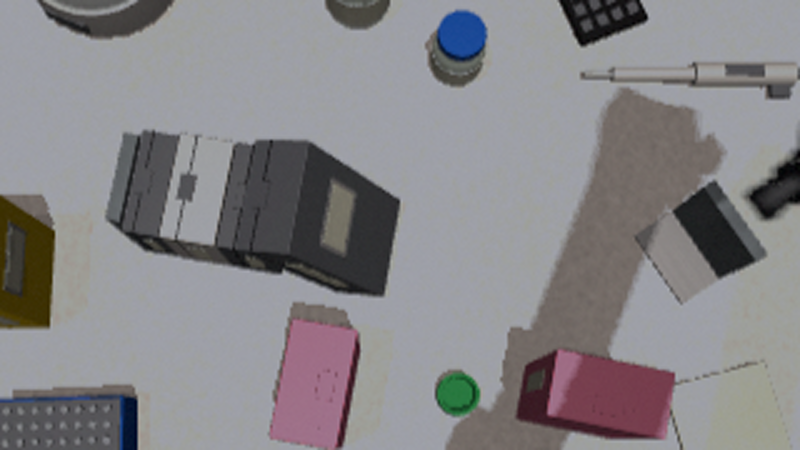

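View pics/s7c.png

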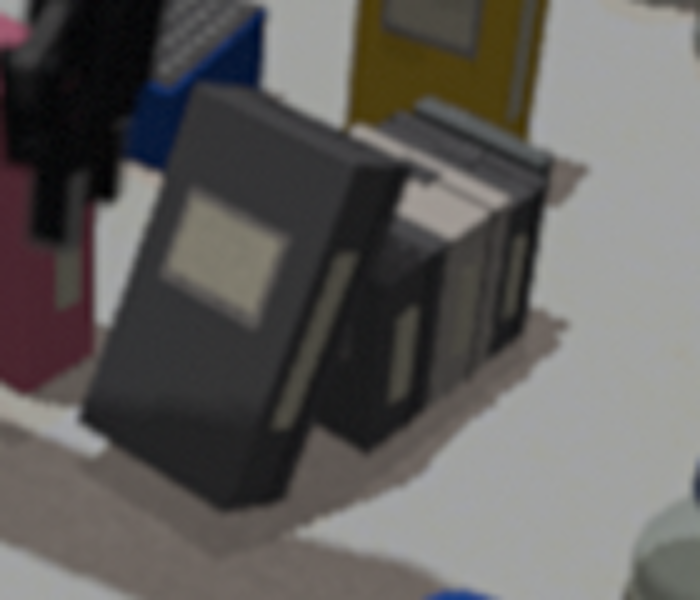

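```bash
cat > fit2.py <<'E'
from fit import *
def fit2(obs,x0):
    # x: rear-edge midpoint x,y, yaw, tilt
    def f(x):
        u=np.array([np.cos(x[2]),np.sin(x[2]),0]);y=np.array([-u[1],u[0],0]);T=R.from_rotvec(y*x[3])
        return np.concatenate([proj(sn,T.apply(p[0]*u+p[1]*y+[0,0,p[2]])+[x[0],x[1],0])[0]-uv for sn,p,uv in obs])
    r=least_squares(f,x0,loss="soft_l1",f_scale=1.5);return r.x,np.round(f(r.x).reshape(-1,2),1)
E
python3 - <<'E'
from fit2 import *
import pickle
a,b=pickle.load(open("cam.pkl","rb"))
A=lambda u,v:(u/5+260,v/5+140); B=lambda u,v:(u/2.5+120,v/2.5+110)
o=[(a,(-.056,.05,.185),A(195,85)),(a,(-.056,-.05,.185),A(355,165)),(a,(-.056,.05,0),A(82,418)),(a,(-.056,-.05,0),A(235,508)),(a,(0,-.05,0),A(282,495)),(a,(0,-.05,.185),A(410,165)),
(b,(-.056,-.05,.185),B(308,143)),(b,(-.056,-.05,0),B(400,200)),(b,(-.056,.05,0),B(383,295)),(b,(-.056,.05,.185),B(287,262))]
x,e=fit2(o,[.53,.048,1.406,.47]);print(x,np.degrees(x[3]),e)
print(np.array([.526,.0208])+.028*np.array([np.cos(1.406),np.sin(1.406)]))
E
```

```text
[0.52844529 0.05115099 1.41386477 0.46029684] 26.37306634598435 [[-0.9 -1.5]
 [-0.  -1.6]
 [-1.8  0.1]
 [-2.2  0.4]
 [ 0.7  0.4]
 [ 0.8 -1.4]
 [-0.1 -1. ]
 [-0.7 -0.4]
 [ 0.1  0.6]
 [ 0.4 -2.9]]
[0.53059344 0.04842065]
```

Emit:
carry_out([
  {"tx": 0,"ty": 0,"tz": 0.02,"rx": 0,"ry": 0,"rz": 0},
  {"tx": 0,"ty": -0.001,"tz": 0.045,"rx": 0,"ry": 0,"rz": 0},
  {"tx": 0,"ty": -0.001,"tz": 0.07,"rx": 0.1,"ry": 0,"rz": 0},
  {"tx": 0,"ty": -0.001,"tz": 0.095,"rx": 0.1,"ry": 0,"rz": -0.1},
  {"tx": 0,"ty": -0.001,"tz": 0.115,"rx": 0.1,"ry": 0,"rz": -0.1},
  {"tx": 0,"ty": -0.001,"tz": 0.132,"rx": 0.1,"ry": 0,"rz": -0.2},
  {"tx": 0,"ty": -0.001,"tz": 0.147,"rx": 0.1,"ry": 0,"rz": -0.2},
  {"tx": 0,"ty": -0.001,"tz": 0.154,"rx": 0.1,"ry": 0,"rz": -0.2},
], hand=-0.1)

```text
time_s: 9.97
eef_pos: [0.5276, -0.3213, 0.2455]
eef_rot: [-3.141, 0.002, 0.572]
wrist_force: [-0.3, -0.2, -0.5]
gripper_width: 0.449
```

```bash
python3 - <<'E'
from plan import *
show()
s=vision.snapshot("side");save(s,"s9.png")
E
```

```text
{'time_s': 9.967, 'qpos': [0.708, 0.571, -0.314, 1.801, 0.235, 0.807, -0.722], 'eef_pos': [0.528, -0.321, 0.245], 'eef_rot': [-3.141, 0.002, 0.572], 'wrist_force': [-0.344, -0.176, -0.482], 'gripper_width': 0.449}
```

View pics/s9.png

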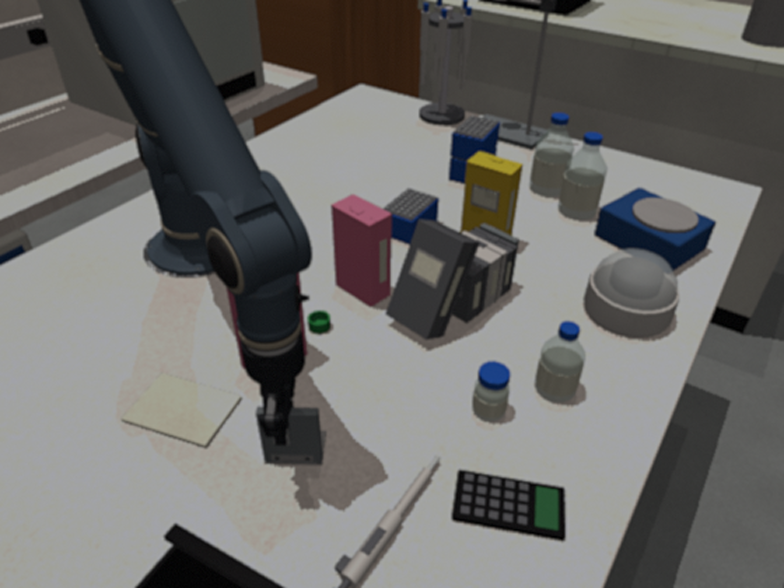

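Emit:
carry_out([
  {"tx": 0.003,"ty": -0.003,"tz": 0,"rx": 0,"ry": 0,"rz": 0},
  {"tx": 0.006,"ty": -0.0055,"tz": 0,"rx": 0,"ry": 0,"rz": 0.1},
  {"tx": 0.006,"ty": -0.0055,"tz": 0,"rx": 0,"ry": 0,"rz": 0.1},
  {"tx": 0.006,"ty": -0.0055,"tz": 0,"rx": 0,"ry": 0,"rz": 0.1},
  {"tx": 0.006,"ty": -0.0055,"tz": 0,"rx": 0,"ry": 0,"rz": 0.1},
  {"tx": 0.006,"ty": -0.0055,"tz": 0,"rx": 0,"ry": 0,"rz": 0.1},
  {"tx": 0.006,"ty": -0.0055,"tz": 0,"rx": 0,"ry": 0,"rz": 0.1},
  {"tx": 0.006,"ty": -0.0055,"tz": 0,"rx": 0,"ry": 0,"rz": 0.1},
], hand=-0.1)

```text
time_s: 10.68
eef_pos: [0.5294, -0.3136, 0.245]
eef_rot: [-3.141, 0.002, 0.57]
wrist_force: [-0.4, 0.4, -0.4]
gripper_width: 0.453
```

Emit:
carry_out([
  {"tx": 0,"ty": 0,"tz": 0,"rx": 0,"ry": 0,"rz": 0},
  {"tx": 0,"ty": 0,"tz": 0,"rx": 0,"ry": 0,"rz": 0},
  {"tx": 0,"ty": 0,"tz": 0,"rx": 0,"ry": 0,"rz": 0},
  {"tx": 0,"ty": 0,"tz": 0,"rx": 0,"ry": 0,"rz": 0},
  {"tx": 0,"ty": 0,"tz": 0,"rx": 0,"ry": 0,"rz": 0},
  {"tx": 0,"ty": 0,"tz": 0,"rx": 0,"ry": 0,"rz": 0},
  {"tx": 0,"ty": 0,"tz": 0,"rx": 0,"ry": 0,"rz": 0},
  {"tx": 0,"ty": 0,"tz": 0,"rx": 0,"ry": 0,"rz": 0},
], hand=-1, squeeze=40)

```text
time_s: 11.35
eef_pos: [0.5295, -0.3137, 0.245]
eef_rot: [-3.141, 0.002, 0.57]
wrist_force: [0.3, -1.9, -0.8]
gripper_width: 0.156
```

```bash
python3 - <<'E'
from plan import *
show()
s=vision.snapshot("top");im=s["color"][170:270,330:440,::-1];cv2.imwrite("pics/t10.png",cv2.resize(im,None,fx=5,fy=5,interpolation=cv2.INTER_CUBIC))
E
```

```text
{'time_s': 11.35, 'qpos': [0.696, 0.569, -0.314, 1.806, 0.235, 0.804, -0.737], 'eef_pos': [0.53, -0.314, 0.245], 'eef_rot': [-3.141, 0.002, 0.57], 'wrist_force': [0.294, -1.935, -0.81], 'gripper_width': 0.156}
```

View pics/t10.png

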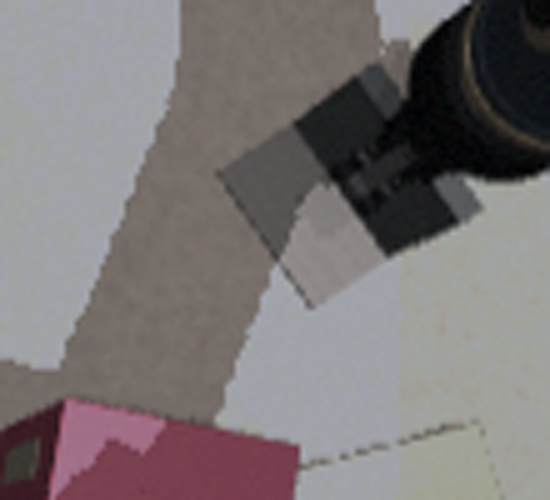

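```bash
python3 - <<'E'
from plan import *
line([.5092,-.0734,.249],Rd(1.412-np.pi/2),n=15,total=15)
E
```

```text
{"tx": 0.0075, "ty": -0.0142, "tz": -0.0003, "rx": 0.0, "ry": 0.01, "rz": 2.78}
{"tx": 0.015, "ty": -0.0284, "tz": -0.0005, "rx": 0.0, "ry": 0.02, "rz": 5.57}
{"tx": 0.0225, "ty": -0.0427, "tz": -0.0008, "rx": 0.0, "ry": 0.03, "rz": 8.35}
{"tx": 0.03, "ty": -0.0569, "tz": -0.0011, "rx": 0.0, "ry": 0.03, "rz": 11.14}
{"tx": 0.0376, "ty": -0.0711, "tz": -0.0014, "rx": 0.0, "ry": 0.04, "rz": 13.92}
{"tx": 0.0451, "ty": -0.0853, "tz": -0.0016, "rx": 0.01, "ry": 0.05, "rz": 16.71}
{"tx": 0.0526, "ty": -0.0995, "tz": -0.0019, "rx": 0.01, "ry": 0.06, "rz": 19.49}
{"tx": 0.0601, "ty": -0.1137, "tz": -0.0022, "rx": 0.01, "ry": 0.07, "rz": 22.28}
{"tx": 0.0676, "ty": -0.128, "tz": -0.0025, "rx": 0.01, "ry": 0.08, "rz": 25.06}
{"tx": 0.0751, "ty": -0.1422, "tz": -0.0027, "rx": 0.01, "ry": 0.08, "rz": 27.85}
{"tx": 0.0826, "ty": -0.1564, "tz": -0.003, "rx": 0.01, "ry": 0.09, "rz": 30.63}
{"tx": 0.0901, "ty": -0.1706, "tz": -0.0033, "rx": 0.01, "ry": 0.1, "rz": 33.42}
{"tx": 0.0976, "ty": -0.1848, "tz": -0.0036, "rx": 0.01, "ry": 0.11, "rz": 36.2}
{"tx": 0.1051, "ty": -0.199, "tz": -0.0038, "rx": 0.01, "ry": 0.12, "rz": 38.99}
{"tx": 0.1127, "ty": -0.2133, "tz": -0.0041, "rx": 0.01, "ry": 0.13, "rz": 41.77}
```

Emit:
carry_out([
  {"tx": 0,"ty": 0,"tz": -0.004,"rx": 0,"ry": 0,"rz": 0},
  {"tx": 0.007,"ty": -0.014,"tz": -0.004,"rx": 0,"ry": 0,"rz": 2.8},
  {"tx": 0.015,"ty": -0.028,"tz": -0.004,"rx": 0,"ry": 0,"rz": 5.6},
  {"tx": 0.022,"ty": -0.042,"tz": -0.004,"rx": 0,"ry": 0,"rz": 8.4},
  {"tx": 0.03,"ty": -0.057,"tz": -0.004,"rx": 0,"ry": 0,"rz": 11.1},
  {"tx": 0.038,"ty": -0.071,"tz": -0.004,"rx": 0,"ry": 0,"rz": 13.9},
  {"tx": 0.045,"ty": -0.085,"tz": -0.004,"rx": 0,"ry": 0,"rz": 16.7},
  {"tx": 0.053,"ty": -0.1,"tz": -0.004,"rx": 0,"ry": 0,"rz": 19.5},
])

```text
time_s: 12.07
eef_pos: [0.5194, -0.1999, 0.2485]
eef_rot: [-3.14, 0.004, 0.227]
wrist_force: [0.4, 1.1, -3.1]
gripper_width: 0.157
```

```bash
python3 - <<'E'
from plan import *
show()
line([.5092,-.0734,.249],Rd(1.412-np.pi/2),n=8,total=8)
E
```

```text
{'time_s': 12.067, 'qpos': [0.485, 0.48, -0.249, 1.948, 0.171, 0.739, -1.208], 'eef_pos': [0.519, -0.2, 0.248], 'eef_rot': [-3.14, 0.004, 0.227], 'wrist_force': [0.39, 1.055, -3.112], 'gripper_width': 0.157}
{"tx": 0.0023, "ty": -0.0157, "tz": -0.0001, "rx": -0.0, "ry": 0.03, "rz": 2.77}
{"tx": 0.0047, "ty": -0.0314, "tz": -0.0001, "rx": -0.01, "ry": 0.06, "rz": 5.53}
{"tx": 0.007, "ty": -0.0471, "tz": -0.0002, "rx": -0.01, "ry": 0.09, "rz": 8.3}
{"tx": 0.0093, "ty": -0.0628, "tz": -0.0002, "rx": -0.01, "ry": 0.12, "rz": 11.06}
{"tx": 0.0116, "ty": -0.0785, "tz": -0.0003, "rx": -0.01, "ry": 0.15, "rz": 13.83}
{"tx": 0.014, "ty": -0.0941, "tz": -0.0004, "rx": -0.02, "ry": 0.19, "rz": 16.6}
{"tx": 0.0163, "ty": -0.1098, "tz": -0.0004, "rx": -0.02, "ry": 0.22, "rz": 19.36}
{"tx": 0.0186, "ty": -0.1255, "tz": -0.0005, "rx": -0.02, "ry": 0.25, "rz": 22.13}
```

Emit:
carry_out([
  {"tx": 0.002,"ty": -0.016,"tz": 0,"rx": 0,"ry": 0,"rz": 2.8},
  {"tx": 0.005,"ty": -0.031,"tz": 0,"rx": 0,"ry": 0.1,"rz": 5.5},
  {"tx": 0.007,"ty": -0.047,"tz": 0,"rx": 0,"ry": 0.1,"rz": 8.3},
  {"tx": 0.009,"ty": -0.063,"tz": 0,"rx": 0,"ry": 0.1,"rz": 11.1},
  {"tx": 0.012,"ty": -0.078,"tz": 0,"rx": 0,"ry": 0.2,"rz": 13.8},
  {"tx": 0.014,"ty": -0.094,"tz": 0,"rx": 0,"ry": 0.2,"rz": 16.6},
  {"tx": 0.016,"ty": -0.11,"tz": 0,"rx": 0,"ry": 0.2,"rz": 19.4},
  {"tx": 0.0185,"ty": -0.1255,"tz": 0,"rx": 0,"ry": 0.2,"rz": 22.1},
])

```text
time_s: 12.73
eef_pos: [0.5082, -0.0723, 0.2482]
eef_rot: [-3.141, 0.003, -0.16]
wrist_force: [0.1, -0.1, -3.9]
gripper_width: 0.161
```

```bash
python3 - <<'E'
from plan import *
show()
for n,f,w in (("side","s11.png",(140,270,240,400)),("top","t11.png",(130,270,180,380))):
    s=vision.snapshot(n);im=s["color"][w[0]:w[1],w[2]:w[3],::-1];cv2.imwrite("pics/"+f,cv2.resize(im,None,fx=4,fy=4,interpolation=cv2.INTER_CUBIC))
line([.5092,-.0734,.2455],Rd(1.412-np.pi/2),n=8,total=8)
E
```

```text
{'time_s': 12.733, 'qpos': [0.202, 0.418, -0.177, 2.05, 0.112, 0.686, -1.778], 'eef_pos': [0.508, -0.072, 0.248], 'eef_rot': [-3.141, 0.003, -0.16], 'wrist_force': [0.113, -0.082, -3.903], 'gripper_width': 0.161}
{"tx": 0.0002, "ty": 0.0004, "tz": 0.0003, "rx": -0.01, "ry": 0.02, "rz": 0.04}
{"tx": 0.0003, "ty": 0.0008, "tz": 0.0007, "rx": -0.03, "ry": 0.05, "rz": 0.08}
{"tx": 0.0005, "ty": 0.0012, "tz": 0.001, "rx": -0.04, "ry": 0.07, "rz": 0.12}
{"tx": 0.0007, "ty": 0.0016, "tz": 0.0014, "rx": -0.05, "ry": 0.1, "rz": 0.16}
{"tx": 0.0009, "ty": 0.002, "tz": 0.0017, "rx": -0.07, "ry": 0.12, "rz": 0.2}
{"tx": 0.001, "ty": 0.0024, "tz": 0.0021, "rx": -0.08, "ry": 0.14, "rz": 0.24}
{"tx": 0.0012, "ty": 0.0029, "tz": 0.0024, "rx": -0.1, "ry": 0.17, "rz": 0.28}
{"tx": 0.0014, "ty": 0.0033, "tz": 0.0028, "rx": -0.11, "ry": 0.19, "rz": 0.32}
```

View pics/s11.png

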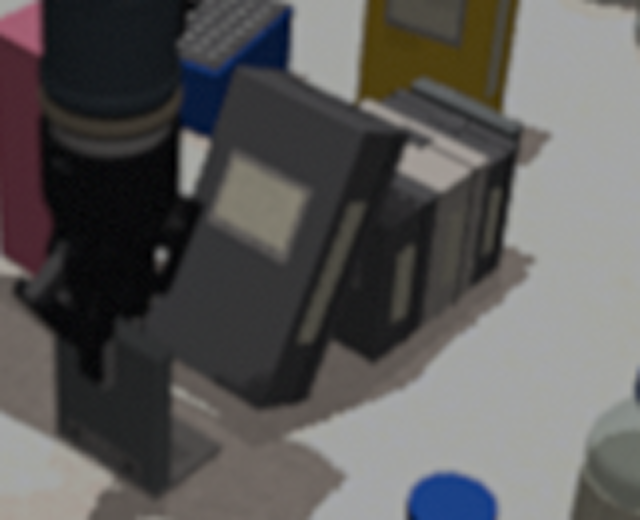

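View pics/t11.png

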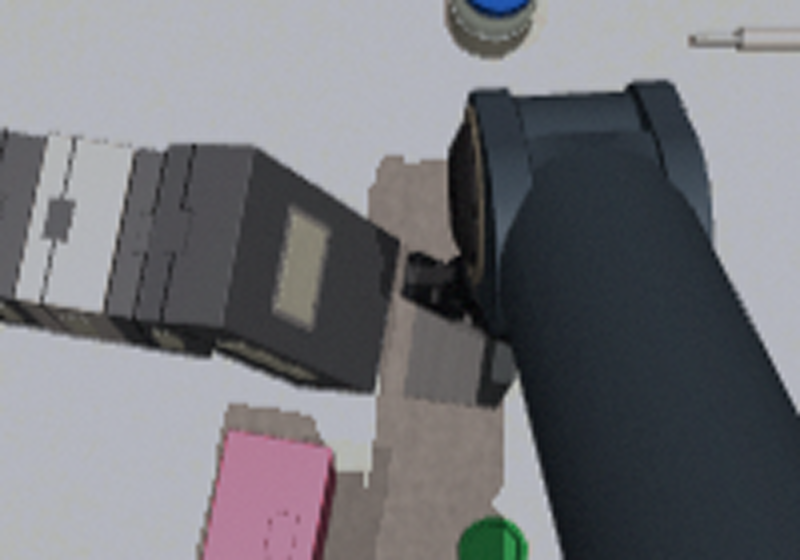

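```bash
python3 - <<'E'
from plan import *
line([.5187,-.0142,.2452],Rd(1.412-np.pi/2),n=14,total=14)
E
```

```text
{"tx": 0.0001, "ty": -0.004, "tz": 0.0002, "rx": -0.01, "ry": 0.01, "rz": 0.02}
{"tx": 0.0002, "ty": -0.0081, "tz": 0.0005, "rx": -0.02, "ry": 0.03, "rz": 0.05}
{"tx": 0.0004, "ty": -0.0121, "tz": 0.0007, "rx": -0.02, "ry": 0.04, "rz": 0.07}
{"tx": 0.0005, "ty": -0.0162, "tz": 0.0009, "rx": -0.03, "ry": 0.05, "rz": 0.09}
{"tx": 0.0006, "ty": -0.0202, "tz": 0.0011, "rx": -0.04, "ry": 0.07, "rz": 0.11}
{"tx": 0.0007, "ty": -0.0243, "tz": 0.0014, "rx": -0.05, "ry": 0.08, "rz": 0.14}
{"tx": 0.0009, "ty": -0.0283, "tz": 0.0016, "rx": -0.05, "ry": 0.1, "rz": 0.16}
{"tx": 0.001, "ty": -0.0324, "tz": 0.0018, "rx": -0.06, "ry": 0.11, "rz": 0.18}
{"tx": 0.0011, "ty": -0.0364, "tz": 0.002, "rx": -0.07, "ry": 0.12, "rz": 0.2}
{"tx": 0.0012, "ty": -0.0405, "tz": 0.0023, "rx": -0.08, "ry": 0.14, "rz": 0.23}
{"tx": 0.0013, "ty": -0.0445, "tz": 0.0025, "rx": -0.09, "ry": 0.15, "rz": 0.25}
{"tx": 0.0015, "ty": -0.0486, "tz": 0.0027, "rx": -0.09, "ry": 0.16, "rz": 0.27}
{"tx": 0.0016, "ty": -0.0526, "tz": 0.0029, "rx": -0.1, "ry": 0.18, "rz": 0.3}
{"tx": 0.0017, "ty": -0.0567, "tz": 0.0032, "rx": -0.11, "ry": 0.19, "rz": 0.32}
```

Emit:
carry_out([
  {"tx": 0,"ty": 0,"tz": 0.0015,"rx": 0,"ry": 0.1,"rz": 0.1},
  {"tx": 0,"ty": -0.002,"tz": 0.003,"rx": 0,"ry": 0.2,"rz": 0.2},
  {"tx": 0,"ty": -0.006,"tz": 0.003,"rx": -0.1,"ry": 0.2,"rz": 0.3},
  {"tx": 0,"ty": -0.011,"tz": 0.003,"rx": -0.1,"ry": 0.2,"rz": 0.3},
  {"tx": 0.001,"ty": -0.016,"tz": 0.003,"rx": -0.1,"ry": 0.2,"rz": 0.3},
  {"tx": 0.001,"ty": -0.022,"tz": 0.003,"rx": -0.1,"ry": 0.2,"rz": 0.3},
  {"tx": 0.001,"ty": -0.028,"tz": 0.003,"rx": -0.1,"ry": 0.2,"rz": 0.3},
  {"tx": 0.001,"ty": -0.034,"tz": 0.003,"rx": -0.1,"ry": 0.2,"rz": 0.3},
])

```text
time_s: 13.5
eef_pos: [0.5146, -0.0357, 0.2453]
eef_rot: [-3.141, -0.0, -0.158]
wrist_force: [-1.0, -0.5, -3.4]
gripper_width: 0.156
```

```bash
python3 - <<'E'
from plan import *
show()
s=vision.snapshot("side");w=(140,270,240,400);im=s["color"][w[0]:w[1],w[2]:w[3],::-1];cv2.imwrite("pics/s12.png",cv2.resize(im,None,fx=4,fy=4,interpolation=cv2.INTER_CUBIC))
line([.5187,-.0142,.2452],Rd(1.412-np.pi/2),n=6,total=8)
E
```

```text
{'time_s': 13.5, 'qpos': [0.133, 0.426, -0.181, 2.047, 0.118, 0.678, -1.853], 'eef_pos': [0.515, -0.036, 0.245], 'eef_rot': [-3.141, -0.0, -0.158], 'wrist_force': [-1.041, -0.478, -3.442], 'gripper_width': 0.156}
{"tx": 0.0001, "ty": -0.0034, "tz": 0.0, "rx": -0.01, "ry": -0.0, "rz": 0.02}
{"tx": 0.0002, "ty": -0.0068, "tz": 0.0001, "rx": -0.03, "ry": -0.01, "rz": 0.05}
{"tx": 0.0003, "ty": -0.0102, "tz": 0.0001, "rx": -0.04, "ry": -0.01, "rz": 0.07}
{"tx": 0.0005, "ty": -0.0136, "tz": 0.0001, "rx": -0.06, "ry": -0.01, "rz": 0.1}
{"tx": 0.0006, "ty": -0.017, "tz": 0.0001, "rx": -0.07, "ry": -0.02, "rz": 0.12}
{"tx": 0.0007, "ty": -0.0204, "tz": 0.0002, "rx": -0.09, "ry": -0.02, "rz": 0.14}
{"tx": 0.0007, "ty": -0.0204, "tz": 0.0002, "rx": -0.09, "ry": -0.02, "rz": 0.14}
{"tx": 0.0007, "ty": -0.0204, "tz": 0.0002, "rx": -0.09, "ry": -0.02, "rz": 0.14}
```

View pics/s12.png

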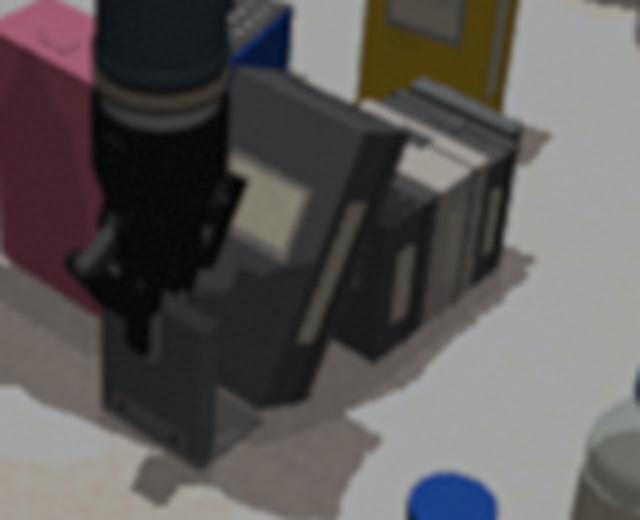

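Emit:
carry_out([
  {"tx": 0,"ty": -0.003,"tz": 0,"rx": 0,"ry": 0,"rz": 0},
  {"tx": 0,"ty": -0.007,"tz": 0,"rx": 0,"ry": 0,"rz": 0},
  {"tx": 0,"ty": -0.011,"tz": 0,"rx": 0,"ry": 0,"rz": 0.1},
  {"tx": 0.0005,"ty": -0.015,"tz": 0,"rx": -0.1,"ry": 0,"rz": 0.1},
  {"tx": 0.0005,"ty": -0.018,"tz": 0,"rx": -0.1,"ry": 0,"rz": 0.1},
  {"tx": 0.0005,"ty": -0.0205,"tz": 0,"rx": -0.1,"ry": 0,"rz": 0.1},
  {"tx": 0.0005,"ty": -0.0205,"tz": 0.0005,"rx": -0.1,"ry": 0,"rz": 0.1},
  {"tx": 0.0005,"ty": -0.0205,"tz": 0.001,"rx": -0.1,"ry": 0,"rz": 0.1},
])

```text
time_s: 14.22
eef_pos: [0.5188, -0.0136, 0.245]
eef_rot: [-3.141, -0.001, -0.158]
wrist_force: [-1.6, 1.8, 4.9]
gripper_width: 0.158
```

```bash
python3 - <<'E'
from plan import *
show()
s=vision.snapshot("side");w=(140,270,240,400);im=s["color"][w[0]:w[1],w[2]:w[3],::-1];cv2.imwrite("pics/s13.png",cv2.resize(im,None,fx=4,fy=4,interpolation=cv2.INTER_CUBIC))
E
```

```text
{'time_s': 14.217, 'qpos': [0.092, 0.43, -0.183, 2.04, 0.121, 0.68, -1.898], 'eef_pos': [0.519, -0.014, 0.245], 'eef_rot': [-3.141, -0.001, -0.158], 'wrist_force': [-1.584, 1.822, 4.937], 'gripper_width': 0.158}
```

View pics/s13.png

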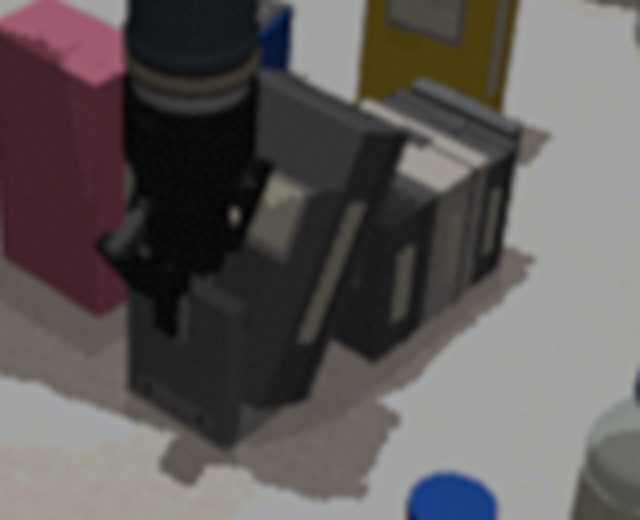

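Emit:
carry_out([
  {"tx": 0,"ty": 0,"tz": 0,"rx": 0,"ry": 0,"rz": 0},
  {"tx": 0,"ty": 0,"tz": 0,"rx": 0,"ry": 0,"rz": 0},
  {"tx": 0,"ty": 0,"tz": 0,"rx": 0,"ry": 0,"rz": 0},
  {"tx": 0,"ty": 0,"tz": 0,"rx": 0,"ry": 0,"rz": 0},
  {"tx": 0,"ty": 0,"tz": -0.006,"rx": 0,"ry": 0,"rz": 0},
  {"tx": 0,"ty": 0,"tz": -0.02,"rx": 0,"ry": 0,"rz": 0},
  {"tx": 0,"ty": 0,"tz": -0.036,"rx": 0,"ry": 0,"rz": 0},
  {"tx": 0,"ty": 0,"tz": -0.055,"rx": 0,"ry": 0,"rz": 0},
], hand=-0.45)

```text
time_s: 14.93
eef_pos: [0.5184, -0.0137, 0.3003]
eef_rot: [-3.141, 0.001, -0.158]
wrist_force: [-0.2, 0.1, 0.2]
gripper_width: 0.278
```

Emit:
carry_out([
  {"tx": 0,"ty": 0.002,"tz": -0.015,"rx": 0,"ry": 0,"rz": 0},
  {"tx": 0,"ty": 0.006,"tz": -0.035,"rx": 0,"ry": 0,"rz": 0},
  {"tx": 0,"ty": 0.01,"tz": -0.055,"rx": 0,"ry": 0,"rz": 0},
  {"tx": 0,"ty": 0.015,"tz": -0.075,"rx": 0,"ry": 0,"rz": 0},
  {"tx": 0,"ty": 0.015,"tz": -0.095,"rx": 0,"ry": 0,"rz": -4},
  {"tx": 0,"ty": 0.015,"tz": -0.11,"rx": 0,"ry": 0,"rz": -10},
  {"tx": 0,"ty": 0.015,"tz": -0.12,"rx": 0,"ry": 0,"rz": -16},
  {"tx": 0,"ty": 0.015,"tz": -0.125,"rx": 0,"ry": 0,"rz": -23},
])

```text
time_s: 15.6
eef_pos: [0.5163, -0.0287, 0.4276]
eef_rot: [3.141, -0.003, 0.249]
wrist_force: [0.4, -0.4, 0.0]
gripper_width: 0.276
```

```bash
python3 - <<'E'
from plan import *
show()
for n,f,w in (("side","s14.png",(140,270,240,400)),("top","t14.png",(130,270,180,380))):
    s=vision.snapshot(n);im=s["color"][w[0]:w[1],w[2]:w[3],::-1];cv2.imwrite("pics/"+f,cv2.resize(im,None,fx=4,fy=4,interpolation=cv2.INTER_CUBIC))
E
```

```text
{'time_s': 15.6, 'qpos': [0.197, 0.203, -0.26, 1.864, 0.059, 1.078, -1.407], 'eef_pos': [0.516, -0.029, 0.428], 'eef_rot': [3.141, -0.003, 0.249], 'wrist_force': [0.366, -0.379, 0.021], 'gripper_width': 0.276}
```

View pics/s14.png

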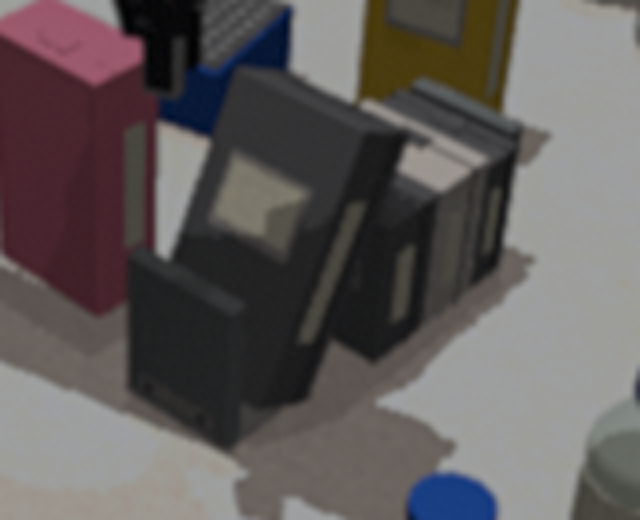

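View pics/t14.png

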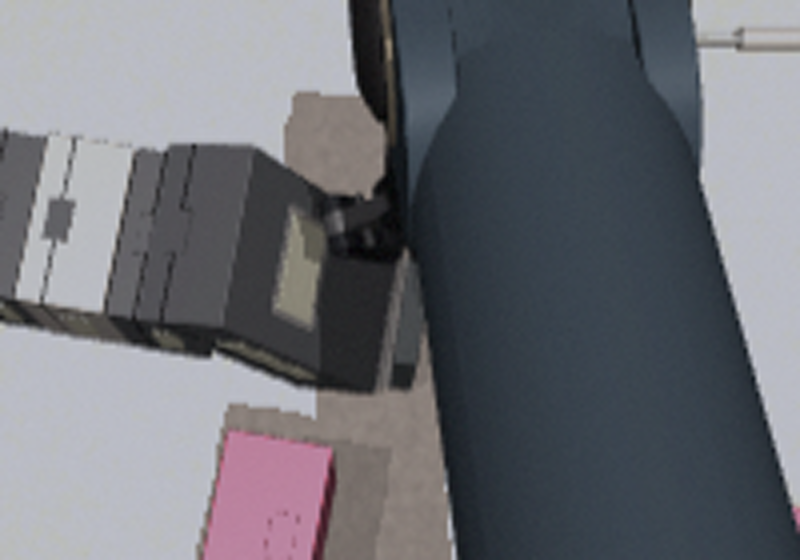

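```bash
sed -i 's/^PIV=.*//; s/^BC=.*$/PIV=np.array([.529,.050,0])/; s/^BY=1.406/BY=1.412/' plan.py; grep -n PIV plan.py|head -3; python3 - <<'E'
from plan import *
p,r=grasp_pose(np.radians(16),.255); print(p); line(p,r,n=8)
E
```

```text
5:PIV=np.array([.529,.050,0])
20:def grasp_pose(th,s,n=0.,lat=0.,yaw=BY-np.pi/2,piv=PIV):
[0.54261434 0.13501276 0.40183514]
{"tx": 0.0081, "ty": -0.0191, "tz": 0.0031, "rx": -1.97, "ry": -0.42, "rz": 2.86}
{"tx": 0.0162, "ty": -0.0381, "tz": 0.0063, "rx": -3.95, "ry": -0.84, "rz": 5.71}
{"tx": 0.0243, "ty": -0.0572, "tz": 0.0094, "rx": -5.92, "ry": -1.25, "rz": 8.57}
{"tx": 0.0325, "ty": -0.0763, "tz": 0.0125, "rx": -7.9, "ry": -1.67, "rz": 11.42}
{"tx": 0.0406, "ty": -0.0954, "tz": 0.0157, "rx": -9.87, "ry": -2.09, "rz": 14.28}
{"tx": 0.0487, "ty": -0.1144, "tz": 0.0188, "rx": -11.85, "ry": -2.51, "rz": 17.13}
{"tx": 0.0568, "ty": -0.1335, "tz": 0.022, "rx": -13.82, "ry": -2.92, "rz": 19.99}
{"tx": 0.0649, "ty": -0.1526, "tz": 0.0251, "rx": -15.79, "ry": -3.34, "rz": 22.85}
```

Emit:
carry_out([
  {"tx": 0.008,"ty": -0.019,"tz": 0.003,"rx": -2,"ry": -0.4,"rz": 2.9},
  {"tx": 0.016,"ty": -0.038,"tz": 0.006,"rx": -3.9,"ry": -0.8,"rz": 5.7},
  {"tx": 0.024,"ty": -0.057,"tz": 0.009,"rx": -5.9,"ry": -1.2,"rz": 8.6},
  {"tx": 0.032,"ty": -0.076,"tz": 0.012,"rx": -7.9,"ry": -1.7,"rz": 11.4},
  {"tx": 0.041,"ty": -0.095,"tz": 0.016,"rx": -9.9,"ry": -2.1,"rz": 14.3},
  {"tx": 0.049,"ty": -0.114,"tz": 0.019,"rx": -11.8,"ry": -2.5,"rz": 17.1},
  {"tx": 0.057,"ty": -0.133,"tz": 0.022,"rx": -13.8,"ry": -2.9,"rz": 20},
  {"tx": 0.065,"ty": -0.153,"tz": 0.025,"rx": -15.8,"ry": -3.3,"rz": 22.8},
], hand=1)

```text
time_s: 16.37
eef_pos: [0.5425, 0.1361, 0.4013]
eef_rot: [2.86, -0.001, -0.164]
wrist_force: [0.8, -0.5, 0.8]
gripper_width: 1.0
```

```bash
python3 - <<'E'
from plan import *
show()
p,r=grasp_pose(np.radians(26.4),.225); print(p); line(p,r,n=6)
E
```

```text
{'time_s': 16.367, 'qpos': [-0.184, 0.327, -0.245, 1.777, 0.333, 1.225, -2.3], 'eef_pos': [0.542, 0.136, 0.401], 'eef_rot': [2.86, -0.001, -0.164], 'wrist_force': [0.756, -0.512, 0.8], 'gripper_width': 1.0}
[0.55175194 0.19207117 0.35282025]
{"tx": -0.0, "ty": -0.0113, "tz": 0.0051, "rx": -1.71, "ry": 0.01, "rz": -0.05}
{"tx": -0.0, "ty": -0.0226, "tz": 0.0103, "rx": -3.42, "ry": 0.01, "rz": -0.1}
{"tx": -0.0, "ty": -0.034, "tz": 0.0154, "rx": -5.13, "ry": 0.02, "rz": -0.16}
{"tx": -0.0, "ty": -0.0453, "tz": 0.0205, "rx": -6.84, "ry": 0.02, "rz": -0.21}
{"tx": -0.0, "ty": -0.0566, "tz": 0.0257, "rx": -8.55, "ry": 0.03, "rz": -0.26}
{"tx": -0.0001, "ty": -0.0679, "tz": 0.0308, "rx": -10.26, "ry": 0.03, "rz": -0.31}
{"tx": -0.0001, "ty": -0.0679, "tz": 0.0308, "rx": -10.26, "ry": 0.03, "rz": -0.31}
{"tx": -0.0001, "ty": -0.0679, "tz": 0.0308, "rx": -10.26, "ry": 0.03, "rz": -0.31}
```

Emit:
carry_out([
  {"tx": 0,"ty": -0.011,"tz": 0.003,"rx": -1.7,"ry": 0,"rz": 0},
  {"tx": 0,"ty": -0.023,"tz": 0.007,"rx": -3.4,"ry": 0,"rz": -0.1},
  {"tx": 0,"ty": -0.034,"tz": 0.012,"rx": -5.1,"ry": 0,"rz": -0.1},
  {"tx": 0,"ty": -0.045,"tz": 0.018,"rx": -6.8,"ry": 0,"rz": -0.2},
  {"tx": 0,"ty": -0.057,"tz": 0.024,"rx": -8.5,"ry": 0,"rz": -0.3},
  {"tx": 0,"ty": -0.068,"tz": 0.03,"rx": -10.3,"ry": 0,"rz": -0.3},
  {"tx": 0,"ty": -0.068,"tz": 0.031,"rx": -10.3,"ry": 0,"rz": -0.3},
  {"tx": 0,"ty": -0.068,"tz": 0.031,"rx": -10.3,"ry": 0,"rz": -0.3},
], hand=1)

```text
time_s: 17.03
eef_pos: [0.5515, 0.1923, 0.3515]
eef_rot: [2.679, 0.002, -0.16]
wrist_force: [-0.2, -0.7, 0.1]
gripper_width: 1.0
```

```bash
python3 - <<'E'
from plan import *
show()
s=vision.snapshot("side");w=(100,270,240,400);im=s["color"][w[0]:w[1],w[2]:w[3],::-1];cv2.imwrite("pics/s15.png",cv2.resize(im,None,fx=3.5,fy=3.5,interpolation=cv2.INTER_CUBIC))
p,r=grasp_pose(np.radians(26.4),.172); print(p); line(p,r,n=8)
E
```

```text
{'time_s': 17.033, 'qpos': [-0.32, 0.446, -0.227, 1.745, 0.461, 1.309, -2.47], 'eef_pos': [0.551, 0.192, 0.352], 'eef_rot': [2.679, 0.002, -0.16], 'wrist_force': [-0.19, -0.741, 0.089], 'gripper_width': 1.0}
[0.54802551 0.168802   0.30534753]
{"tx": 0.0, "ty": -0.0, "tz": 0.0065, "rx": 0.01, "ry": 0.01, "rz": -0.01}
{"tx": 0.0, "ty": -0.0, "tz": 0.0131, "rx": 0.02, "ry": 0.02, "rz": -0.02}
{"tx": 0.0, "ty": -0.0001, "tz": 0.0196, "rx": 0.03, "ry": 0.03, "rz": -0.03}
{"tx": 0.0, "ty": -0.0001, "tz": 0.0262, "rx": 0.03, "ry": 0.04, "rz": -0.04}
{"tx": 0.0, "ty": -0.0001, "tz": 0.0327, "rx": 0.04, "ry": 0.05, "rz": -0.05}
{"tx": 0.0, "ty": -0.0001, "tz": 0.0393, "rx": 0.05, "ry": 0.06, "rz": -0.06}
{"tx": 0.0, "ty": -0.0002, "tz": 0.0458, "rx": 0.06, "ry": 0.07, "rz": -0.07}
{"tx": 0.0, "ty": -0.0002, "tz": 0.0523, "rx": 0.07, "ry": 0.08, "rz": -0.09}
```

View pics/s15.png

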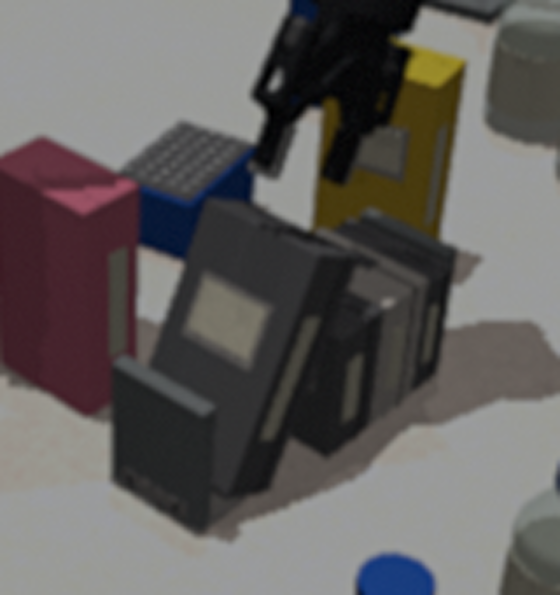

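Emit:
carry_out([
  {"tx": 0,"ty": 0,"tz": 0.006,"rx": 0,"ry": 0,"rz": 0},
  {"tx": 0,"ty": 0,"tz": 0.013,"rx": 0,"ry": 0,"rz": 0},
  {"tx": 0,"ty": 0,"tz": 0.02,"rx": 0,"ry": 0,"rz": 0},
  {"tx": 0,"ty": 0,"tz": 0.027,"rx": 0,"ry": 0,"rz": 0},
  {"tx": 0,"ty": 0,"tz": 0.034,"rx": 0,"ry": 0,"rz": 0},
  {"tx": 0,"ty": 0,"tz": 0.041,"rx": 0,"ry": 0,"rz": 0},
  {"tx": 0,"ty": 0,"tz": 0.047,"rx": 0,"ry": 0,"rz": 0},
  {"tx": 0,"ty": 0,"tz": 0.052,"rx": 0,"ry": 0,"rz": 0},
], hand=1)

```text
time_s: 17.75
eef_pos: [0.5479, 0.1683, 0.305]
eef_rot: [2.679, 0.001, -0.161]
wrist_force: [0.2, 0.7, -0.1]
gripper_width: 1.0
```

Emit:
carry_out([
  {"tx": 0,"ty": 0,"tz": 0,"rx": 0,"ry": 0,"rz": 0},
  {"tx": 0,"ty": 0,"tz": 0,"rx": 0,"ry": 0,"rz": 0},
  {"tx": 0,"ty": 0,"tz": 0,"rx": 0,"ry": 0,"rz": 0},
  {"tx": 0,"ty": 0,"tz": 0,"rx": 0,"ry": 0,"rz": 0},
  {"tx": 0,"ty": 0,"tz": 0,"rx": 0,"ry": 0,"rz": 0},
  {"tx": 0,"ty": 0,"tz": 0,"rx": 0,"ry": 0,"rz": 0},
  {"tx": 0,"ty": 0,"tz": 0,"rx": 0,"ry": 0,"rz": 0},
  {"tx": 0,"ty": 0,"tz": 0,"rx": 0,"ry": 0,"rz": 0},
], hand=-1, squeeze=25)

```text
time_s: 18.42
eef_pos: [0.5479, 0.1686, 0.3051]
eef_rot: [2.68, 0.001, -0.161]
wrist_force: [0.3, 1.1, -0.3]
gripper_width: 0.648
```

```bash
python3 - <<'E'
from plan import *
show()
st=robot.state();s=.155; p=np.array(st["eef_pos"]);r=R.from_euler("xyz",st["eef_rot"])
z=r.apply([0,0,1]);print("tilt",np.degrees(np.arctan2(-z@U,-z[2])))
for a,b in ((26.4,.172),(25,.172)):
  print(grasp_pose(np.radians(a),b)[0])
sn=vision.snapshot("side");w=(100,270,240,400);im=sn["color"][w[0]:w[1],w[2]:w[3],::-1];cv2.imwrite("pics/s16.png",cv2.resize(im,None,fx=3.5,fy=3.5,interpolation=cv2.INTER_CUBIC))
E
```

```text
{'time_s': 18.417, 'qpos': [-0.296, 0.479, -0.213, 1.815, 0.491, 1.205, -2.492], 'eef_pos': [0.548, 0.169, 0.305], 'eef_rot': [2.68, 0.001, -0.161], 'wrist_force': [0.264, 1.121, -0.337], 'gripper_width': 0.648}
tilt 26.458336127367335
[0.54802551 0.168802   0.30534753]
[0.54684013 0.1614001  0.30819596]
```

View pics/s16.png

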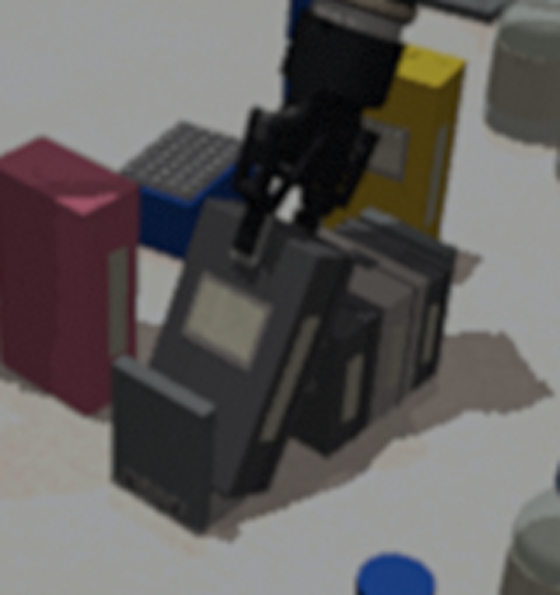

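```bash
cat >> plan.py <<'E'
def st_pose(a,extra=.0005):
    t=np.radians(a); z0=max(0,.004-.012*np.tan(t)); k=1-a/26.4
    return grasp_pose(t,.172,piv=PIV+U*(.001*k)+np.array([0,0,z0+extra*min(1,3*k)]))
E
python3 - <<'E'
from plan import *
rows([st_pose(a) for a in (25.9,24.9,23.4,21.9,20.4,18.9,17.4,15.9)])
E
```

```text
{"tx": 0.0, "ty": 0.0027, "tz": -0.0001, "rx": 0.56, "ry": 0.09, "rz": -0.09}
{"tx": 0.0, "ty": 0.0084, "tz": 0.0004, "rx": 1.56, "ry": 0.09, "rz": -0.09}
{"tx": 0.0001, "ty": 0.0169, "tz": 0.0014, "rx": 3.06, "ry": 0.09, "rz": -0.09}
{"tx": 0.0001, "ty": 0.0254, "tz": 0.0026, "rx": 4.56, "ry": 0.09, "rz": -0.09}
{"tx": 0.0001, "ty": 0.0338, "tz": 0.004, "rx": 6.06, "ry": 0.08, "rz": -0.09}
{"tx": 0.0001, "ty": 0.0422, "tz": 0.0057, "rx": 7.56, "ry": 0.08, "rz": -0.09}
{"tx": 0.0001, "ty": 0.0507, "tz": 0.0073, "rx": 9.06, "ry": 0.08, "rz": -0.09}
{"tx": 0.0001, "ty": 0.0591, "tz": 0.0092, "rx": 10.56, "ry": 0.08, "rz": -0.09}
```

Emit:
carry_out([
  {"tx": 0,"ty": 0.0025,"tz": 0,"rx": 0.5,"ry": 0,"rz": 0},
  {"tx": 0,"ty": 0.0085,"tz": 0.0005,"rx": 1.5,"ry": 0,"rz": 0},
  {"tx": 0,"ty": 0.017,"tz": 0.0015,"rx": 3,"ry": 0,"rz": 0},
  {"tx": 0,"ty": 0.0255,"tz": 0.0025,"rx": 4.5,"ry": 0,"rz": 0},
  {"tx": 0,"ty": 0.034,"tz": 0.004,"rx": 6,"ry": 0,"rz": 0},
  {"tx": 0,"ty": 0.042,"tz": 0.0055,"rx": 7.5,"ry": 0,"rz": 0},
  {"tx": 0,"ty": 0.0505,"tz": 0.007,"rx": 9,"ry": 0,"rz": 0},
  {"tx": 0,"ty": 0.059,"tz": 0.009,"rx": 10.5,"ry": 0,"rz": 0},
])

```text
time_s: 19.13
eef_pos: [0.5383, 0.1115, 0.3231]
eef_rot: [2.867, 0.001, -0.162]
wrist_force: [0.5, 0.6, -6.5]
gripper_width: 0.653
```

```bash
python3 - <<'E'
from plan import *
show()
sn=vision.snapshot("side");w=(100,270,240,400);im=sn["color"][w[0]:w[1],w[2]:w[3],::-1];cv2.imwrite("pics/s17.png",cv2.resize(im,None,fx=3.5,fy=3.5,interpolation=cv2.INTER_CUBIC))
rows([st_pose(a) for a in (14.9,13,11,9,7,5,3,1.5)])
E
```

```text
{'time_s': 19.133, 'qpos': [-0.147, 0.394, -0.245, 1.881, 0.378, 1.057, -2.329], 'eef_pos': [0.538, 0.112, 0.323], 'eef_rot': [2.867, 0.001, -0.162], 'wrist_force': [0.532, 0.642, -6.456], 'gripper_width': 0.653}
{"tx": 0.0002, "ty": 0.003, "tz": -0.0001, "rx": 0.86, "ry": 0.13, "rz": -0.31}
{"tx": 0.0003, "ty": 0.0139, "tz": 0.0008, "rx": 2.76, "ry": 0.12, "rz": -0.31}
{"tx": 0.0003, "ty": 0.0252, "tz": 0.0021, "rx": 4.76, "ry": 0.11, "rz": -0.31}
{"tx": 0.0004, "ty": 0.0365, "tz": 0.0037, "rx": 6.76, "ry": 0.11, "rz": -0.32}
{"tx": 0.0005, "ty": 0.0478, "tz": 0.0058, "rx": 8.76, "ry": 0.1, "rz": -0.32}
{"tx": 0.0005, "ty": 0.0589, "tz": 0.0083, "rx": 10.76, "ry": 0.1, "rz": -0.32}
{"tx": 0.0006, "ty": 0.0699, "tz": 0.0112, "rx": 12.76, "ry": 0.09, "rz": -0.32}
{"tx": 0.0006, "ty": 0.0781, "tz": 0.0135, "rx": 14.26, "ry": 0.09, "rz": -0.32}
```

View pics/s17.png

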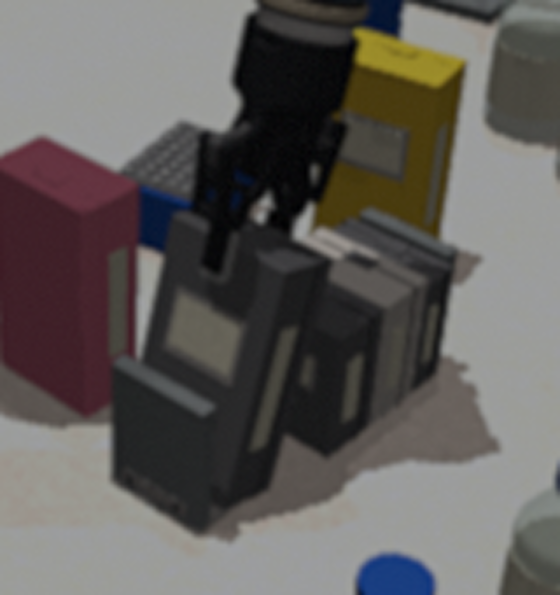

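Emit:
carry_out([
  {"tx": 0,"ty": 0.003,"tz": 0,"rx": 0.9,"ry": 0.1,"rz": -0.2},
  {"tx": 0,"ty": 0.014,"tz": 0.001,"rx": 2.8,"ry": 0.1,"rz": -0.3},
  {"tx": 0,"ty": 0.025,"tz": 0.002,"rx": 4.8,"ry": 0.1,"rz": -0.3},
  {"tx": 0,"ty": 0.0365,"tz": 0.004,"rx": 6.8,"ry": 0.1,"rz": -0.3},
  {"tx": 0.0005,"ty": 0.048,"tz": 0.006,"rx": 8.8,"ry": 0.1,"rz": -0.3},
  {"tx": 0.0005,"ty": 0.059,"tz": 0.0085,"rx": 10.8,"ry": 0.1,"rz": -0.3},
  {"tx": 0.0005,"ty": 0.07,"tz": 0.011,"rx": 12.8,"ry": 0.1,"rz": -0.3},
  {"tx": 0.0005,"ty": 0.078,"tz": 0.0135,"rx": 14.3,"ry": 0.1,"rz": -0.3},
])

```text
time_s: 19.85
eef_pos: [0.5253, 0.0309, 0.3315]
eef_rot: [3.118, 0.001, -0.159]
wrist_force: [-0.4, 0.1, -4.6]
gripper_width: 0.649
```

```bash
python3 - <<'E'
from plan import *
show()
sn=vision.snapshot("side");w=(100,270,240,400);im=sn["color"][w[0]:w[1],w[2]:w[3],::-1];cv2.imwrite("pics/s18.png",cv2.resize(im,None,fx=3.5,fy=3.5,interpolation=cv2.INTER_CUBIC))
rows([st_pose(a) for a in (1,.5,0)]+[st_pose(0,-.0005)])
E
```

```text
{'time_s': 19.85, 'qpos': [0.098, 0.328, -0.296, 1.949, 0.15, 0.893, -2.009], 'eef_pos': [0.525, 0.031, 0.332], 'eef_rot': [3.118, 0.001, -0.159], 'wrist_force': [-0.447, 0.068, -4.624], 'gripper_width': 0.649}
{"tx": 0.0005, "ty": 0.0001, "tz": -0.0002, "rx": 0.4, "ry": 0.07, "rz": -0.2}
{"tx": 0.0005, "ty": 0.0029, "tz": -0.0, "rx": 0.9, "ry": 0.06, "rz": -0.2}
{"tx": 0.0005, "ty": 0.0058, "tz": 0.0002, "rx": 1.4, "ry": 0.06, "rz": -0.2}
{"tx": 0.0005, "ty": 0.0057, "tz": 0.0012, "rx": 1.4, "ry": 0.06, "rz": -0.2}
```

View pics/s18.png

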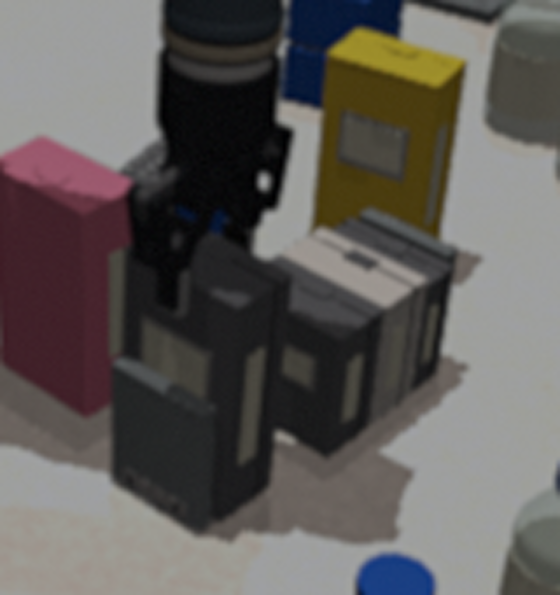

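Nearly upright, and the book-end hasn't moved. Next I'll finish the last 1.4° and lower it until the weight is on the foot.

Emit:
carry_out([
  {"tx": 0.0005,"ty": 0.001,"tz": 0,"rx": 0.4,"ry": 0,"rz": 0},
  {"tx": 0.0005,"ty": 0.003,"tz": 0,"rx": 0.9,"ry": 0,"rz": -0.1},
  {"tx": 0.0005,"ty": 0.0055,"tz": 0,"rx": 1.4,"ry": 0,"rz": -0.2},
  {"tx": 0.0005,"ty": 0.0055,"tz": 0.0005,"rx": 1.4,"ry": 0,"rz": -0.2},
  {"tx": 0.0005,"ty": 0.0055,"tz": 0.001,"rx": 1.4,"ry": 0,"rz": -0.2},
  {"tx": 0.0005,"ty": 0.0055,"tz": 0.0012,"rx": 1.4,"ry": 0,"rz": -0.2},
  {"tx": 0.0005,"ty": 0.0055,"tz": 0.0012,"rx": 1.4,"ry": 0,"rz": -0.2},
  {"tx": 0.0005,"ty": 0.0055,"tz": 0.0012,"rx": 1.4,"ry": 0,"rz": -0.2},
])

```text
time_s: 20.57
eef_pos: [0.5248, 0.0238, 0.3314]
eef_rot: [3.141, 0.001, -0.158]
wrist_force: [-3.0, -1.1, 5.3]
gripper_width: 0.651
```

```bash
python3 - <<'E'
from plan import *
show()
E
```

```text
{'time_s': 20.567, 'qpos': [0.122, 0.326, -0.302, 1.952, 0.124, 0.882, -1.974], 'eef_pos': [0.525, 0.024, 0.331], 'eef_rot': [3.141, 0.001, -0.158], 'wrist_force': [-2.999, -1.085, 5.312], 'gripper_width': 0.651}
```

Emit:
carry_out([
  {"tx": 0,"ty": 0,"tz": -0.0005,"rx": 0,"ry": 0,"rz": 0},
  {"tx": 0,"ty": 0,"tz": -0.0005,"rx": 0,"ry": 0,"rz": 0},
  {"tx": 0,"ty": 0,"tz": -0.0005,"rx": 0,"ry": 0,"rz": 0},
  {"tx": 0,"ty": 0,"tz": -0.0005,"rx": 0,"ry": 0,"rz": 0},
  {"tx": 0,"ty": 0,"tz": -0.0005,"rx": 0,"ry": 0,"rz": 0},
  {"tx": 0,"ty": 0,"tz": -0.006,"rx": 0,"ry": 0,"rz": 0},
  {"tx": 0,"ty": 0,"tz": -0.02,"rx": 0,"ry": 0,"rz": 0},
  {"tx": 0,"ty": 0,"tz": -0.035,"rx": 0,"ry": 0,"rz": 0},
], hand=1)

```text
time_s: 21.23
eef_pos: [0.5247, 0.0238, 0.3664]
eef_rot: [3.141, 0.002, -0.158]
wrist_force: [0.3, -0.1, -0.0]
gripper_width: 0.998
```

Emit:
carry_out([
  {"tx": 0,"ty": 0,"tz": -0.015,"rx": 0,"ry": 0,"rz": 0},
  {"tx": 0,"ty": 0,"tz": -0.035,"rx": 0,"ry": 0,"rz": 0},
  {"tx": 0,"ty": -0.015,"tz": -0.055,"rx": 0,"ry": 0,"rz": 0},
  {"tx": 0,"ty": -0.04,"tz": -0.075,"rx": 0,"ry": 0,"rz": 0},
  {"tx": 0,"ty": -0.07,"tz": -0.085,"rx": 0,"ry": 0,"rz": 0},
  {"tx": 0,"ty": -0.1,"tz": -0.095,"rx": 0,"ry": 0,"rz": 0},
  {"tx": 0,"ty": -0.13,"tz": -0.1,"rx": 0,"ry": 0,"rz": 0},
  {"tx": 0,"ty": -0.15,"tz": -0.1,"rx": 0,"ry": 0,"rz": 0},
], hand=1)

```text
time_s: 21.9
eef_pos: [0.5485, 0.1753, 0.4685]
eef_rot: [-3.139, -0.001, -0.155]
wrist_force: [-0.2, 0.2, 0.5]
gripper_width: 1.001
```

```bash
python3 - <<'E'
from plan import *
show()
for n,f,w in (("side","s19.png",(140,270,240,400)),("top","t19.png",(130,270,180,380))):
    s=vision.snapshot(n);im=s["color"][w[0]:w[1],w[2]:w[3],::-1];cv2.imwrite("pics/"+f,cv2.resize(im,None,fx=4 if n=="top" else 5,fy=4 if n=="top" else 4.6,interpolation=cv2.INTER_CUBIC))
E
```

```text
{'time_s': 21.9, 'qpos': [-0.074, 0.283, -0.387, 1.676, 0.111, 1.203, -2.213], 'eef_pos': [0.548, 0.175, 0.468], 'eef_rot': [-3.139, -0.001, -0.155], 'wrist_force': [-0.161, 0.247, 0.451], 'gripper_width': 1.001}
```

View pics/s19.png

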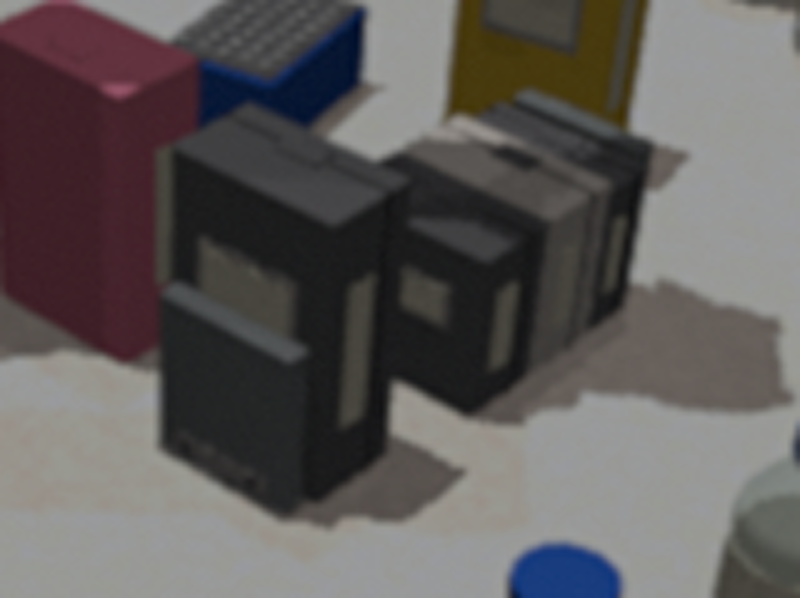

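View pics/t19.png

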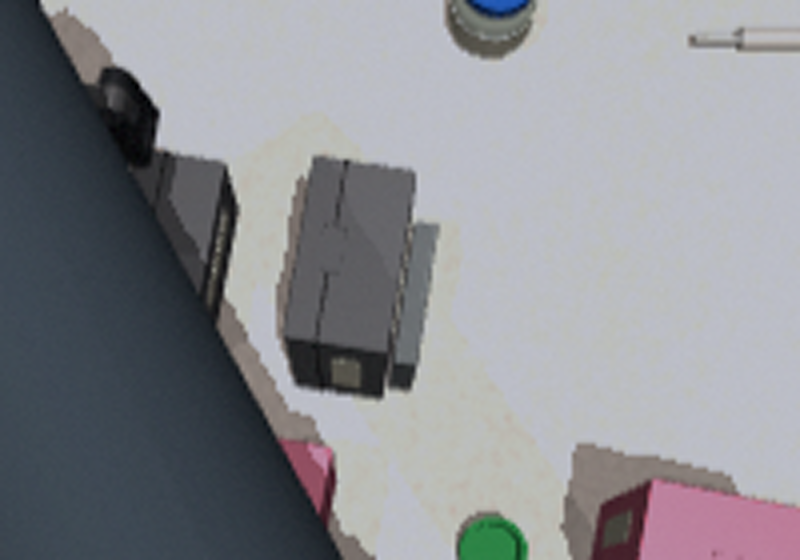

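```bash
python3 - <<'E'
from fit import *
import pickle
a,b=pickle.load(open("cam.pkl","rb"))
A=lambda u,v:(u/5+240,v/4.6+140); B=lambda u,v:(u/4+180,v/4+130)
w,h,T=.05,.028,.189
o=[(b,(h,-w,T),B(314,157)),(b,(-h,-w,T),B(416,171)),(b,(-h,w,T),B(387,352)),(b,(h,w,T),B(286,338)),(b,(-h,w,.004),B(383,397)),(b,(h,w,.004),B(297,384)),
(a,(-h,w,T),A(175,150)),(a,(h,w,T),A(250,103)),(a,(h,-w,T),A(408,182)),(a,(-h,-w,T),A(335,225)),(a,(-h,-w,.004),A(315,498)),(a,(h,-w,.004),A(386,450))]
x,e=fit(o,[.526,.022,1.41]);print("box",x,e.tolist())
o=[(b,(-.007,-.042,.11),B(439,224)),(b,(-.007,.042,.11),B(412,364)),
(a,(-.007,.042,.11),A(163,290)),(a,(-.007,-.042,.11),A(293,362)),(a,(.007,-.042,.11),A(308,348)),(a,(-.007,.042,0),A(160,448)),(a,(-.007,-.042,0),A(292,517))]
y,e=fit(o,[.52,-.014,1.41]);print("be",y,e.tolist())
u=np.array([np.cos(x[2]),np.sin(x[2])]);d=y[:2]-x[:2]
print("gap",-(d@u)-.028-.007,"lat",d@[-u[1],u[0]],"yaw",y[2]-x[2],"rear move",x[:2]+.028*u-[.5306,.0484])
E
```

```text
box [0.52496245 0.02268316 1.41636576] [[-0.2, -1.0], [0.3, -0.6], [0.7, -0.0], [-0.6, -0.5], [0.2, 0.5], [-0.3, 0.4], [-1.7, -1.5], [-0.6, -0.8], [0.9, -1.6], [-0.2, -0.4], [0.0, 1.5], [0.1, 0.7]]
be [ 0.52076284 -0.01292683  1.39344038] [[-0.4, -0.9], [0.3, -0.5], [-0.5, -0.5], [-0.2, -0.4], [0.8, -0.2], [0.1, -0.6], [-1.7, 0.6]]
gap 0.0008321821834470318 lat -0.0013278078259383607 yaw -0.022925377342168485 rear move [-0.00133066  0.00194994]
```

```bash
python3 - <<'E'
from plan import *
print(robot.hand_in());show()
E
```

```text
the job is handed in; nothing more can be done
None
the job is handed in; nothing more can be done
```

I finished the job and handed it in at about 22 s of the 58 s allowed; the hand-in gives no verdict.

**What I did:**
1. Gripped the tall box near its top and tipped it back about 26° on its rear edge. I let go, and it leaned on the row by itself.
2. Gripped the book-end by its upright, carried it about 3 mm off the bench to in front of the box, and turned it into line. I set it down just short of the box and slid its foot in under the raised front, to about 12 mm from the rear edge. For the first part of that slide it was still hanging slightly in the gripper.
3. Gripped the leaning box again, turned it upright at about 0.4 rad/s and lowered it onto the foot. I then let go and moved the arm well away.

**Last checks, from pose fits to the final top and side pictures:**

| Check | Measured | Allowed |
|---|---|---|
| Gap between box front and upright | about 1 mm | within 8 mm |
| Sideways offset | about 1 mm | 20 mm |
| Angle between box and book-end | about 1.3° | 7° |
| Rear edge from its start | about 2.5 mm | 25 mm |

- **Height on the foot:** this was not measured separately. The box fit assumed it stood upright and 4 mm up on the foot, and the picture agreed with that to about 2 pixels.
- **Lifting:** while standing it up, the wrist force showed the gripper briefly carrying most of the box's weight. I planned its rear edge to rise no more than about 5 mm, well under the 20 mm limit.
- **Other items:** I saw no sign of contact with anything else on the bench. I did not measure their final positions, and the arm hid part of the last top picture.

No check failed. The fits differ from each other by about 2 mm, the same as the camera calibration's accuracy.

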